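Knock out and unload a formed bracket from the bench press die

ROBOT

A 7-joint arm with a two-finger parallel gripper is mounted at the origin on the work surface. World frame = base frame: x ahead of the robot, y to its left, z up, the work surface at z = 0. Lengths are in mm, angles in rad, forces in N, time in s.
With the tool pointing down it reaches from about 350 to 900 mm from the base axis. Payload 7.2 kg.
Tool frame: the origin (TCP) lies at the very end of the fingers, on their centre line; the grasp point (between the pads) lies 19 mm behind it (r.grip_depth is the distance from the TCP to the grasp point, in mm); z points along the fingers, y is the line along which they close (so a half turn about z gives the same grasp; the last joint's range is limited). The gripper opens to 88 mm and grips with 3 to 60 N. Pads are 20 mm wide; open, the fingers measure 115 mm over their backs; the gripper's body (75 mm by 178 mm) begins 61 mm behind the grasp point.
Start: joints at [-1.26, 0.411, -0.013, 1.596, 0.006, 1.134, -0.082], TCP at [231.138, 580.693, 222.653] pointing down, gripper open.
Joint ranges: [-2.95, 2.95], [-0.29, 1.99], [-1.47, 1.44], [0.14, 2.54], [-1.03, 4.17], [0.13, 1.85], [-2.86, 2.86]. Speed limits (rad/s): [2.39, 2.39, 3.01, 3.01, 3.14, 3.14, 3.14].

INTERFACE

Orientations are given as a rotation vector (axis times angle).
In Python, from cell import r, optics gives the robot as it stands.
- The arm moves only by the tool carry_out, never from a script. Its argument "rows" is a list that holds one entry, the list of rows, each a list of 4 numbers: the shift along the tool's x, y, z as a fraction of full scale, then the turn about the tool's z as a fraction of full scale. A call has 1 to 20 rows; each row is the pose to reach, as a shift and turn from the pose commanded when the call began, along the tool's axes at that moment; what a row does not reach only later rows make up. Full scale, the value 1, is 0.5 m for a shift and 90 degrees for a turn. A row lasts 1/10 s, in which the tool goes at most 50 mm and 8.59 degrees, less where a joint would pass 70% of its speed; a pose out of reach is approached as far as the arm can. A call with a number of a shift or a turn outside -1 to 1 is refused whole. A call with a gripper value outside its range is refused whole. "hand" is the gripper command: -1 is shut, 1 is fully open, values between are in proportion, set as the call begins (left out, the last holds). The fingers move at their own pace and stop on an object; the grip force is fixed at half the most. Time passes only in rows, so rows that repeat a pose let the fingers close. It gives the time, the measured TCP pose, the force, the opening and the grip force at its end, in the units of the state.
- r.get_state(): the state, without advancing time (a new reading comes with each control period).
- optics.grab_frame(name): name is "scene" or "top" or "wrist"; returns a dict with "image" (420x560x3 uint8, red, green, blue), "z_map" (420x560 float32, mm along the optical axis (not along the pixel's ray), 0 where there is no reading), "fx", "fy", "cx", "cy" (pixels), "k1" (the pictures are not rectified: a ray, as slopes to the right and down, at radius r is drawn at 1 + k1 r^2 times it, then the intrinsics apply), "R" (3x3) and "t" (3): a world point X has camera coordinates R X + t. Camera axes: x right, y down, z forward; pixel columns grow to the right and rows downward; lengths in mm; the calibration is good to about 2 mm. A picture is of the moment at which its call begins.
- r.hand_in(): hands the job in; it is judged then, once.
The state is a dict: "clock": time; "joint_pos": joint angles; "dq": joint speeds; "effort": joint torques, N m; "tcp_pos": TCP position; "tool_rot": TCP orientation; "contact_force": force on the tool from outside, world axes, zero at the start; "wrist_torque": the same for the moment, N m; "gripper_width": finger opening in mm; "gripper_force": force on a finger pad.
Only numpy, scipy, OpenCV 4.12 (cv2) and the standard library are available. Lean on these libraries where they do the work, as an engineer would, in place of code of your own. Each camera call takes 0.05 s, during which the arm holds its last target. There are 200 camera calls.

TASK

Unload the press: flip up the yellow guard on the control box until it stays up by itself, push the red knockout button beneath it fully home by feel, without leaning on it hard, so that the formed bracket rises in the die, then lift the bracket out from under the punch and stand it upright, legs up, in the empty near half of the blue tray. Set it down gently, neither dropped nor rammed, and do not knock the press, the two finished brackets or anything else lying on the bench; leave the guard up and the button in.

Things in the scene. Friction and masses are not known exactly. Their poses are not given: they have to be found in the camera images.
- press: Green bench air press, a C-frame side-on to the robot: foot 160 (x) x 280 (y) x 30 mm, column 90 x 90 mm, its near face 100 mm to the -y side of the die's centre; head 80 mm wide (x) from 370 mm up. Origin: on the bench under the die's centre; x points away from the robot, z up. The die is reached from the -x side, tool leaning back towards the robot; no gripper fits straight above it.
- die_mouth (a point): Centre of the die's mouth, at the level of the die's flat top (108 mm over the bench; top face 80 (x) x 110 (y) mm). The cavity is 32 (x) x 46 (y) mm and 40 mm deep. Axes as the press.
- punch (a point): Centre of the underside of the raised punch that hangs over the die: 170 mm above the die's top, 28 (x) x 34 (y) mm; its holder, 46 x 50 mm, begins 42 mm higher. A gripper leaning 35 to 50 degrees from vertical passes under and before it.
- bracket: Formed steel U bracket in the die, 30 (x) x 44 (y, over the legs) x 40 mm high, 4 mm thick, 90 to 150 g. Origin: centre of its underside; flat legs stand up at both y edges. It sits on the cavity floor, leg tips flush with the die's top; with the button home it stands 20 mm out. Springback makes it cling to the die (1 to 5 N to draw it up). Grip it across the legs, 44 mm.
- control_box: Grey control box 110 x 110 mm, 82 mm high, fixed to the bench. Origin: centre of its underside; -x is its front, z up. Its top is a well 86 (y) x 88 (x) mm with the red button in the middle, covered by the guard.
- guard (a joint): Angle of the yellow guard flap, rad: 0 shut (level), 2.05 fully open, leaning back against its stop. It turns about an axis along the box's y through point guard_hinge; opening lifts the front edge up and back. It weighs 60 g, moves freely, falls shut if let go below about 1.55 rad and falls open and stays beyond about 1.6.
- guard_hinge (a point): Middle of the guard's hinge line, at the back (+x) of the control box, 86 mm over the bench. Axes as the control box.
- guard_tab (a point): Where to take the guard's tab: a tongue 26 mm long, 16 mm wide (y) and 5 mm thick that juts forward over the box's front; the point is at mid-thickness, 10 mm from the tip, 128 mm from the hinge line. It moves with the guard. The space under the tab is free.
- button_top (a point): Centre of the top of the red knockout button, 40 mm across; 74 mm over the bench when out. It moves with the button.
- button (a joint): How far the knockout button is pushed in, m: 0 out, 0.012 fully home. It has to be pushed against some 7 to 15 N all the way, then goes solid; it stays where it is left. The bracket rises 20 mm over the whole 12 mm.
- tray: Blue tray for finished brackets, 200 (x) x 170 (y) x 18 mm outside, walls and floor 4 mm, fixed to the bench. Origin: centre of its underside; x points away from the robot. The +x half holds the two finished brackets, the -x half is empty.
- tray_free (a point): Centre of the tray's empty half, on its floor (4 mm over the bench). Axes as the tray.
- made1: Finished bracket, like the other, standing in the tray: leave it alone.
- made2: Second finished bracket standing in the tray: leave it alone.
- hub: Aluminium hub shell, 76 mm across, 66 mm high, on the bench: leave it alone.
- race: Black bearing race, ring 52 mm across, 10 mm high: leave it alone.
- grease: Grease tin, 80 mm across, 85 mm high: leave it alone.
- oil: Red oil bottle, 52 mm across, 150 mm high: leave it alone.
- blanks: Small pile of flat steel blanks, 116 x 30 x 12 mm: leave it alone.

How it is judged (in metres and radians):
On the way, in this order (a step that is already met when the one before it is completed fails the run):
1. the guard has been flipped up and stays up by itself (value of joint guard above 1.62 rad and contact force between the fingers and control_box below 0.1 N), for 0.3 s.
2. the knockout button has been pushed home (value of joint button above 0.011 m), for 0.1 s.
3. the bracket, held by the fingers, is lifted clear above the die (z of bracket in the frame of die_mouth above 0 m and contact force between the fingers and bracket above 1 N), for 0.1 s.
At the end, for the whole second after the job is handed in: The bracket stands released, at rest and upright (legs up, within 0.1 rad) on the tray's floor in its empty near half (its centre -85 to 5 mm along the tray's x, within 65 mm of its middle in y); the guard is still up (over 1.62 rad) and the button still in (over 10.5 mm) (x of bracket in the frame of tray between -0.085 and 0.005 m and y of bracket in the frame of tray between -0.065 and 0.065 m and z of bracket in the frame of tray below 0.007 m and angle between bracket's own z axis and vertical below 0.1 rad and linear speed of bracket below 0.02 m/s and contact force between the fingers and bracket below 0.05 N and value of joint guard above 1.62 rad and value of joint button above 0.0105 m); the robot touches nothing.
It fails at once if the bracket is dropped or thrown (faster than 0.3 m/s with no finger on it, away from the die) or rammed down on the tray with more than 80 N ((linear speed of bracket above 0.3 m/s and contact force between the fingers and bracket below 0.01 N and horizontal distance between bracket and die_mouth above 0.05 m) or contact force between bracket and tray above 80 N).
It fails at once if the control box is pushed with more than 80 N (contact force between the fingers and control_box above 80 N).
It fails at once if the arm is driven against the press with more than 60 N (contact force between the arm and press above 60 N).
It fails at once if a finished bracket is pushed more than 20 mm or knocked over (distance of any of made1, made2 from where it was at the start of the episode above 0.02 m or angle between any of made1, made2's own z axis and vertical above 0.5 rad).
It fails at once if something lying on the bench is moved more than 30 mm (distance of any of hub, race, grease, oil, blanks from where it was at the start of the episode above 0.03 m).
It also fails if it takes over 72 s, if anything falls off the work surface, if the arm or the gripper's body presses on something with over 40 N, if the wrist force passes 120 N, or if a joint passes its speed limit or range.

## Working session

There is one attempt and no reset: what is moved stays moved. The work goes in short steps, Python scripts to look and compute and a tool call to move; the robot and the scene stay as the last step left them, time stands still between calls to the robot, and variables do not carry over. Pictures are saved under pics/ and viewed, at most 10 in all, crops included, and the job is handed in when it is done.

Besides the shell and the picture viewer there is one more tool, called as a command line: name --argument value ..., lists and objects as JSON in quotes. carry_out: Moves the arm, as the interface text tells. Its arguments: {"type":"object","properties":{"rows":{"type":"array","items":{"type":"array","items":{"type":"array","items":{"type":"number"}}}},"hand":{"type":"number"}},"required":["rows"]}

```bash
mkdir -p pics; ls
cat > h.py <<'E'
import numpy as np, cv2
from cell import r, optics
from scipy.spatial.transform import Rotation as Ro
def grab(n):
    f=optics.grab_frame(n); np.savez('%s.npz'%n,**f); return f
def load(n): return dict(np.load('%s.npz'%n))
def world(f):
    "world point per pixel (H,W,3), NaN where no depth"
    z=f['z_map'].astype(float); h,w=z.shape
    v,u=np.mgrid[:h,:w]
    K=np.array([[f['fx'],0,f['cx']],[0,f['fy'],f['cy']],[0,0,1.]],float)
    p=cloud_rays(f,u,v,K)
    c=np.dstack([p[...,0]*z,p[...,1]*z,z]); c[z==0]=np.nan
    return (c-f['t'])@f['R']
def cloud_rays(f,u,v,K):
    x=(u-f['cx'])/f['fx']; y=(v-f['cy'])/f['fy']; a,b=x.copy(),y.copy()
    for _ in range(15):
        s=1+f['k1']*(a*a+b*b); a,b=x/s,y/s
    return np.dstack([a,b])
def save(f,n): cv2.imwrite('pics/'+n,np.ascontiguousarray(f['image'][...,::-1]))
E
python3 - <<'E'
from h import *
print(r.get_state())
for n in('scene','top'):
    f=grab(n); print(n,f['R'].round(3).tolist(),f['t'].round(0),f['fx'],f['k1'])
a=load('scene')['image'];b=load('top')['image']
cv2.imwrite('pics/a.png',np.ascontiguousarray(a[...,::-1]));cv2.imwrite('pics/b.png',np.ascontiguousarray(b[...,::-1]))
E
```

```text
pics
{'clock': 0.0, 'joint_pos': array([-1.26020331,  0.4118697 , -0.0127486 ,  1.59701927,  0.0055784 ,
        1.1342719 , -0.08219504]), 'dq': array([-1.76182683e-04,  9.88664641e-04, -1.75326131e-03,  9.28603749e-04,
       -1.30267549e-03, -8.73378264e-05,  1.52626216e-03]), 'effort': array([-2.26001310e-05, -5.87959278e+01,  6.42295741e-01, -2.91067940e+01,
       -5.36460034e-02,  1.84328633e-02,  1.57757186e-04]), 'tcp_pos': array([230.95593118, 580.23879216, 221.83782256]), 'tool_rot': array([-5.91332002e-01, -3.08521829e+00,  2.38425497e-03]), 'contact_force': array([0.63192443, 0.31006798, 0.70364953]), 'wrist_torque': array([-0.00530084,  0.0664947 ,  0.02005298]), 'gripper_force': 0.0, 'gripper_width': 87.98881820950386}
scene [[0.492, 0.87, 0.017], [0.518, -0.277, -0.81], [-0.7, 0.407, -0.587]] [-282. -138. 1452.] 397.5138798935198 -0.08250575293134536
top [[-0.026, -0.999, -0.028], [-0.983, 0.031, -0.179], [0.18, 0.023, -0.983]] [  31.  576. 1064.] 392.9490974899307 0.02193383164136217
```

View pics/a.png

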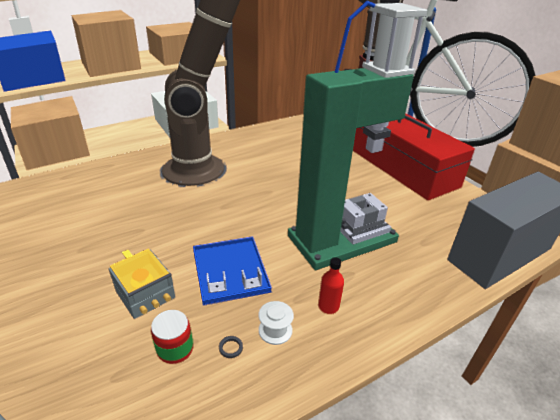

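View pics/b.png

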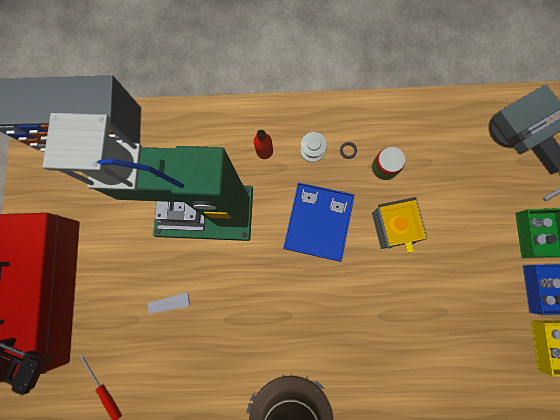

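The scene view shows the guarded box at about (140,275) with its tab at (127,253). The tray is at (232,270), and its finished brackets sit on the far side. The press die is at (365,212). In the top view the tab is at (409,247), the tray at (319,222) and the die at about (178,212). The blanks are at (168,302).

carry_out --rows '[[[0, 0, -0.05, 0], [0, 0, -0.1, 0]]]'

```text
clock: 0.3
tcp_pos: [230.9, 579.9, 272.0]
tool_rot: [-0.591, -3.085, 0.005]
contact_force: [0.2, 0.9, -0.0]
gripper_width: 87.9
gripper_force: 0.0
```

```bash
cat >> h.py <<'E'
def rel(target, st=None):
    "shift (fraction) in tool axes to reach TCP target from the measured pose"
    st=st or r.get_state(); Rt=Ro.from_rotvec(st['tool_rot'])
    return (Rt.inv().apply(np.array(target)-st['tcp_pos'])/500).round(4).tolist()
E
python3 - <<'E'
from h import *
for n,q in(('scene',(90,200,240,320)),('top',(360,440,190,260))):
    f=load(n);W=world(f);hsv=cv2.cvtColor(f['image'],cv2.COLOR_RGB2HSV);H,S=hsv[...,0],hsv[...,1]
    m=np.zeros(H.shape,bool);m[q[2]:q[3],q[0]:q[1]]=1;m&=(H>12)&(H<33)&(S>150)&(W[...,2]>80)
    P=W[m]
    for yaw in(9,10,11):
        c,s=np.cos(np.radians(yaw)),np.sin(np.radians(yaw))
        a=P[:,0]*c+P[:,1]*s; b=-P[:,0]*s+P[:,1]*c
        tip=np.percentile(a,.3); back=np.percentile(a,99.7); t=a<tip+18
        body=a>tip+30
        A,B=tip+10,(b[t].min()+b[t].max())/2
        print(n,yaw,'tip',tip.round(1),'back',back.round(1),'tab b',b[t].min().round(1),b[t].max().round(1),'body b',b[body].min().round(1),b[body].max().round(1),'z tab',np.median(P[t,2]).round(1),'tabpt',(A*c-B*s).round(1),(A*s+B*c).round(1),'slope',np.polyfit(a[t],b[t],1)[0].round(2))
st=r.get_state()
print('to (400,0,300):',rel((400,0,300)))
E
```

```text
scene 9 tip 380.7 back 512.4 tab b -403.4 -388.4 body b -444.7 -343.2 z tab 89.2 tabpt 447.8 -329.9 slope -0.06
scene 10 tip 373.7 back 505.1 tab b -410.1 -395.0 body b -452.1 -351.4 z tab 89.2 tabpt 447.8 -329.8 slope -0.07
scene 11 tip 366.7 back 498.2 tab b -416.6 -401.5 body b -460.3 -359.5 z tab 89.3 tabpt 447.8 -329.7 slope -0.07
top 9 tip 379.6 back 512.0 tab b -404.1 -387.9 body b -449.1 -344.5 z tab 89.2 tabpt 446.8 -330.1 slope 0.02
top 10 tip 372.7 back 504.9 tab b -410.9 -394.4 body b -456.8 -352.6 z tab 89.2 tabpt 446.8 -330.1 slope 0.02
top 11 tip 365.7 back 498.2 tab b -417.6 -400.9 body b -464.4 -360.3 z tab 89.2 tabpt 446.9 -330.0 slope 0.01
to (400,0,300): [-0.7431, -0.9528, -0.0531]
```

carry_out --rows '[[[-0.743, -0.953, -0.05, 0.9], [-0.743, -0.953, -0.05, 0.9], [-0.743, -0.953, -0.05, 0.9], [-0.743, -0.953, -0.05, 0.9], [-0.743, -0.953, -0.05, 0.9], [-0.743, -0.953, -0.05, 0.9], [-0.743, -0.953, -0.05, 0.9], [-0.743, -0.953, -0.05, 0.9], [-0.743, -0.953, -0.05, 0.9], [-0.743, -0.953, -0.05, 0.9], [-0.743, -0.953, -0.05, 0.9], [-0.743, -0.953, -0.05, 0.9], [-0.743, -0.953, -0.05, 0.9]]]' --hand 0

```text
clock: 1.6
tcp_pos: [400.8, -5.0, 298.1]
tool_rot: [2.461, 1.952, 0.001]
contact_force: [0.5, 0.3, 0.5]
gripper_width: 43.8
gripper_force: 0.0
```

Run:
```python
from h import *
s=r.get_state();print(s['joint_pos'].round(2),s['tcp_pos'].round(1),s['tool_rot'].round(3),s['gripper_width'])
R=Ro.from_rotvec(s['tool_rot']).as_matrix();y=np.degrees(np.arctan2(R[1,1],R[0,1]));print('yaw of y',y,'turn',(y+80)/90)
print(rel((447,-330,180)))
```

```text
[-0.75 -0.1   0.6   2.01  0.06  1.22 -0.4 ] [400.8  -5.  298.1] [2.461e+00 1.952e+00 1.000e-03] 43.77753638786595
yaw of y -13.154951543162637 turn 0.7427227606315262
[-0.612, 0.2376, 0.2365]
```

carry_out --rows '[[[-0.612, 0.238, 0.236, 0.743], [-0.612, 0.238, 0.236, 0.743], [-0.612, 0.238, 0.236, 0.743], [-0.612, 0.238, 0.236, 0.743], [-0.612, 0.238, 0.236, 0.743], [-0.612, 0.238, 0.236, 0.743], [-0.612, 0.238, 0.236, 0.743], [-0.612, 0.238, 0.236, 0.743], [-0.612, 0.238, 0.236, 0.743], [-0.612, 0.238, 0.236, 0.743]]]'

```text
clock: 2.6
tcp_pos: [449.1, -323.1, 179.3]
tool_rot: [-3.127, -0.292, 0.001]
contact_force: [0.4, 0.4, -0.5]
gripper_width: 43.6
gripper_force: 0.0
```

Run:
```python
from h import *
s=r.get_state();print(s['joint_pos'].round(2),s['tcp_pos'].round(1),s['tool_rot'].round(3),s['gripper_width'])
R=Ro.from_rotvec(s['tool_rot']).as_matrix();y=np.degrees(np.arctan2(R[1,1],R[0,1]));print('yaw of y',y)
print(rel((447,-330,78)))
f=grab('wrist');save(f,'w1.png')
W=world(f);hsv=cv2.cvtColor(f['image'],cv2.COLOR_RGB2HSV);H,S=hsv[...,0],hsv[...,1]
P=W[(H>12)&(H<33)&(S>150)&(W[...,2]>80)&(W[...,2]<100)]
c,s_=np.cos(np.radians(10)),np.sin(np.radians(10));a=P[:,0]*c+P[:,1]*s_;b=-P[:,0]*s_+P[:,1]*c
t=a<np.percentile(a,.3)+18;A=np.percentile(a,.3)+10;B=(b[t].min()+b[t].max())/2
print(len(P),'tabpt',A*c-B*s_,A*s_+B*c,np.median(P[t,2]),b[t].min(),b[t].max(),a.max()-a.min())
```

```text
[-0.18  0.47  0.97  1.87 -0.45  1.04 -0.41] [ 449.1 -323.1  179.3] [-3.127e+00 -2.920e-01  1.000e-03] 43.59502160075585
yaw of y -79.3232179539561
[-0.0066, 0.013, 0.2025]
1077 tabpt 506.7199303404574 -318.8442072747424 87.76023613901685 -419.3248262900503 -384.657653346614 35.86737932381277
```

View pics/w1.png

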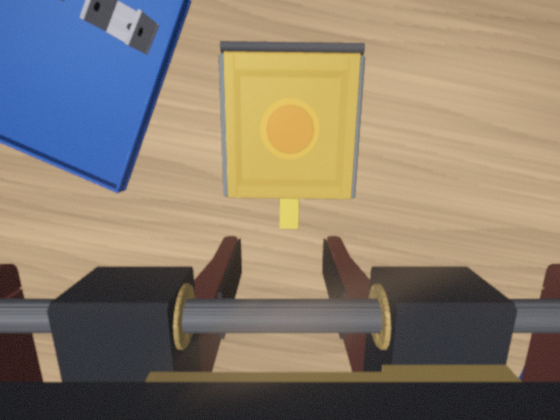

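The wrist view shows the tab from (289,198) at its root to (289,229) at its tip. The finger tips, at about (232,240) and (333,240), straddle it symmetrically.

Run:
```python
from h import *
f=load('wrist');W=world(f)
for p in((289,212),(289,218),(289,227),(281,214),(297,214)): print(p,W[p[1],p[0]].round(1),f['image'][p[1],p[0]])
print(r.get_state()['tcp_pos'],rel((446.5,-330,78)))
```

```text
(289, 212) [ 449.2 -329.7   87.6] [223 208 108]
(289, 218) [ 444.4 -330.6   88.3] [223 207 109]
(289, 227) [ 436.5 -332.2   87.3] [221 204 108]
(281, 214) [ 446.7 -323.5   88.7] [224 208 111]
(297, 214) [ 449.  -336.4   88.4] [220 203 108]
[ 449.4589104  -322.69635569  179.65764628] [-0.0086, 0.0134, 0.2033]
```

carry_out --rows '[[[-0.008, 0.013, 0.05, 0.01], [-0.008, 0.013, 0.1, 0.01], [-0.008, 0.013, 0.12, 0.01], [-0.008, 0.013, 0.12, 0.01]]]'

```text
clock: 3.05
tcp_pos: [446.4, -329.5, 119.2]
tool_rot: [-3.129, -0.266, 0.001]
contact_force: [-0.1, -0.7, -0.2]
gripper_width: 43.8
gripper_force: 0.0
```

Run:
```python
from h import *
s=r.get_state();print(s['joint_pos'].round(2),s['tcp_pos'],rel((446.5,-330,77)))
```

```text
[-0.1   0.55  0.9   1.92 -0.53  0.94 -0.34] [ 446.36927209 -329.47719853  119.19319955] [0.0001, 0.0012, 0.0844]
```

Good tracking. I'll descend and grip the tab.

carry_out --rows '[[[0, 0.001, 0.04, 0], [0, 0.001, 0.082, 0], [0, 0.001, 0.082, 0]]]'

```text
clock: 3.35
tcp_pos: [446.2, -330.4, 78.1]
tool_rot: [-3.129, -0.264, 0.002]
contact_force: [0.2, 0.3, -0.2]
gripper_width: 43.5
gripper_force: 0.0
```

carry_out --rows '[[[0, 0, 0, 0], [0, 0, 0, 0], [0, 0, 0, 0], [0, 0, 0, 0], [0, 0, 0, 0], [0, 0, 0, 0]]]' --hand -1

```text
clock: 3.95
tcp_pos: [446.5, -329.8, 79.3]
tool_rot: [-3.127, -0.262, -0.001]
contact_force: [-1.9, 7.0, 8.1]
gripper_width: 15.5
gripper_force: 30.0
```

Run:
```python
from h import *
s=r.get_state();print(s['joint_pos'].round(2),s['tcp_pos'],s['tool_rot'])
Rt=Ro.from_rotvec(s['tool_rot']);R=128
u=np.array([np.cos(np.radians(10)),np.sin(np.radians(10)),0])
for th in np.arange(.12,1.81,.12):
    d=u*R*(1-np.cos(th))+np.array([0,0,R*np.sin(th)])
    print(round(th,2),(Rt.inv().apply(d)/500).round(4).tolist())
```

```text
[-0.06  0.6   0.85  1.95 -0.59  0.87 -0.3 ] [ 446.46552569 -329.8104177    79.25030184] [-3.12700546e+00 -2.62433658e-01 -7.63582832e-04]
0.12 [0.0019, -0.0001, -0.0306]
0.24 [0.0074, -0.0003, -0.0608]
0.36 [0.0165, -0.0004, -0.0902]
0.48 [0.029, -0.0006, -0.1182]
0.6 [0.0448, -0.0008, -0.1445]
0.72 [0.0637, -0.001, -0.1687]
0.84 [0.0853, -0.0013, -0.1906]
0.96 [0.1093, -0.0015, -0.2096]
1.08 [0.1355, -0.0018, -0.2257]
1.2 [0.1634, -0.002, -0.2385]
1.32 [0.1927, -0.0022, -0.2478]
1.44 [0.2228, -0.0025, -0.2536]
1.56 [0.2534, -0.0027, -0.2558]
1.68 [0.2841, -0.0029, -0.2542]
1.8 [0.3144, -0.0031, -0.249]
```

carry_out --rows '[[[0.002, 0, -0.031, 0], [0.007, 0, -0.061, 0], [0.017, 0, -0.09, 0], [0.029, -0.001, -0.118, 0], [0.045, -0.001, -0.145, 0], [0.064, -0.001, -0.169, 0], [0.085, -0.001, -0.191, 0], [0.109, -0.002, -0.21, 0], [0.136, -0.002, -0.226, 0], [0.163, -0.002, -0.239, 0], [0.193, -0.002, -0.248, 0], [0.223, -0.002, -0.254, 0], [0.253, -0.003, -0.256, 0], [0.284, -0.003, -0.254, 0], [0.314, -0.003, -0.249, 0], [0.314, -0.003, -0.249, 0]]]'

```text
clock: 5.55
tcp_pos: [603.2, -302.3, 204.6]
tool_rot: [-3.13, -0.266, -0.002]
contact_force: [-0.6, 9.1, 7.0]
gripper_width: 15.4
gripper_force: 30.0
```

Run:
```python
from h import *
s=r.get_state();print(s['joint_pos'].round(2),s['tcp_pos'],s['tool_rot'].round(3),s['contact_force'])
```

```text
[-0.16  0.65  0.91  1.53 -0.54  1.22 -0.57] [ 603.23794778 -302.32959527  204.56843429] [-3.13e+00 -2.66e-01 -2.00e-03] [-0.64616982  9.12838073  6.97872868]
```

carry_out --rows '[[[0, 0, 0, 0], [0, 0, 0, 0], [0, 0, 0, 0], [0, 0, -0.05, 0], [0, 0, -0.12, 0], [-0.06, 0, -0.12, 0], [-0.12, 0, -0.12, 0], [-0.18, 0, -0.12, 0], [-0.18, 0, -0.12, 0]]]' --hand 0

```text
clock: 6.45
tcp_pos: [507.6, -321.7, 264.2]
tool_rot: [3.131, 0.251, 0.0]
contact_force: [0.0, 0.1, -0.1]
gripper_width: 44.0
gripper_force: 0.0
```

Run:
```python
from h import *
g=grab('top');save(g,'b2.png');f=grab('wrist');W=world(f)
s=r.get_state();print(s['tcp_pos'],s['contact_force'].round(1),s['clock'])
for f,n in((g,'top'),(f,'wrist')):
    W=world(f);hsv=cv2.cvtColor(f['image'],cv2.COLOR_RGB2HSV);H,S=hsv[...,0],hsv[...,1]
    m=((H<8)|(H>172))&(S>150)&(W[...,2]>60)&(W[...,2]<85)&(abs(W[...,0]-510)<45)&(abs(W[...,1]+314)<45)
    P=W[m]; print(n,len(P), P.min(0).round(1) if len(P) else '',P.max(0).round(1) if len(P) else '',np.median(P,0))
a=cv2.resize(g['image'][150:290,340:480],(420,420));b=cv2.resize(f['image'],(560,420))
cv2.imwrite('pics/c1.png',np.ascontiguousarray(np.hstack([a[:, :240+0],b])[...,::-1]))
```

```text
[ 511.88349634 -319.50830298  263.79545818] [-0.4  0.8  0.3] 6.55
top 102 [ 494.5 -327.5   70. ] [ 530.9 -300.2   79.5] [ 511.09299143 -314.44931265   74.95705949]
wrist 845 [ 496.3 -336.1   69.8] [ 532.3 -299.5   75.7] [ 514.92353715 -317.81418731   73.33375234]
```

View pics/c1.png

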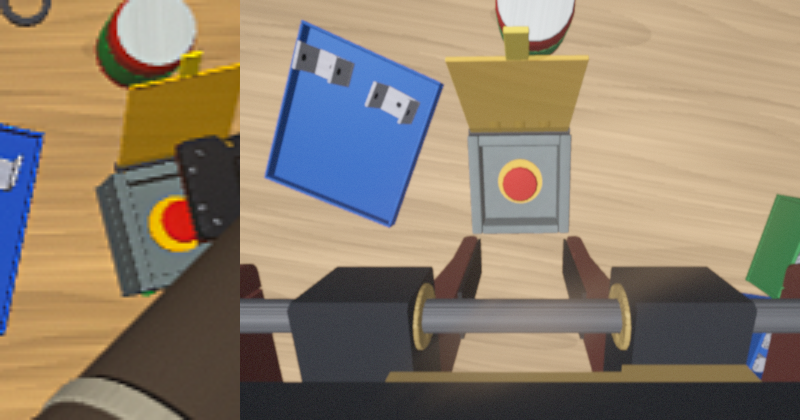

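The guard is up, leaning back at (515,90). The red button is at (520,183), clear in its well. Next I'll close the fingers and go down by feel.

Run:
```python
from h import *
s=r.get_state();print(s['tcp_pos'],rel((514.5,-317.5,84)),s['joint_pos'].round(2))
```

```text
[ 511.88349634 -319.50830298  263.79545818] [0.0053, -0.0031, 0.3596] [-0.21  0.48  1.    1.64 -0.42  1.25 -0.53]
```

carry_out --rows '[[[0.005, -0.003, 0.05, 0], [0.005, -0.003, 0.14, 0], [0.005, -0.003, 0.23, 0], [0.005, -0.003, 0.32, 0], [0.005, -0.003, 0.36, 0], [0.005, -0.003, 0.36, 0]]]' --hand -1

```text
clock: 7.15
tcp_pos: [513.6, -315.7, 79.7]
tool_rot: [-3.128, -0.263, 0.008]
contact_force: [0.6, 0.3, -0.2]
gripper_width: 1.0
gripper_force: 0.0
```

carry_out --rows '[[[0, 0, 0.01, 0], [0, 0, 0.02, 0], [0, 0, 0.024, 0], [0, 0, 0.028, 0], [0, 0, 0.028, 0]]]'

```text
clock: 7.65
tcp_pos: [515.6, -317.9, 71.0]
tool_rot: [3.129, 0.261, 0.005]
contact_force: [-1.0, 0.7, 4.6]
gripper_width: 0.7
gripper_force: 2.3
```

carry_out --rows '[[[0, 0, 0.004, 0], [0, 0, 0.008, 0], [0, 0, 0.012, 0], [0, 0, 0.016, 0], [0, 0, 0.016, 0]]]'

```text
clock: 8.15
tcp_pos: [515.6, -317.9, 63.2]
tool_rot: [3.129, 0.261, 0.005]
contact_force: [-0.6, 0.7, 6.6]
gripper_width: 0.8
gripper_force: 3.1
```

carry_out --rows '[[[0, 0, 0.003, 0], [0, 0, 0.004, 0], [0, 0, 0.004, 0]]]'

```text
clock: 8.45
tcp_pos: [515.6, -318.0, 62.3]
tool_rot: [3.13, 0.261, 0.006]
contact_force: [-3.1, 2.2, 17.8]
gripper_width: 0.3
gripper_force: 9.1
```

carry_out --rows '[[[0, 0, 0.003, 0], [0, 0, 0.003, 0], [0, 0, 0.003, 0]]]'

```text
clock: 8.75
tcp_pos: [515.7, -318.0, 62.1]
tool_rot: [-3.131, -0.261, -0.008]
contact_force: [-7.3, 6.6, 31.9]
gripper_width: 0.4
gripper_force: 15.8
```

The button is home: it goes solid at 62 mm with the force rising. Next I'll lift off and move towards the centre.

carry_out --rows '[[[0, 0, -0.05, 0], [0, 0, -0.14, 0], [0, 0, -0.24, 0], [0, 0, -0.34, 0], [0, 0, -0.44, 0], [0, 0, -0.44, 0]]]' --hand 0.4

```text
clock: 9.35
tcp_pos: [516.3, -320.0, 285.4]
tool_rot: [3.125, 0.26, 0.016]
contact_force: [0.0, -0.9, 0.0]
gripper_width: 45.3
gripper_force: 0.0
```

Run:
```python
from h import *
s=r.get_state();print(s['tcp_pos'],rel((500,-35,480)),s['joint_pos'].round(2))
```

```text
[ 516.33524383 -319.9807026   285.43707605] [0.0658, -0.565, -0.3921] [-0.22  0.46  1.01  1.61 -0.41  1.28 -0.55]
```

carry_out --rows '[[[0.066, -0.565, -0.392, 0.155], [0.066, -0.565, -0.392, 0.155], [0.066, -0.565, -0.392, 0.155], [0.066, -0.565, -0.392, 0.155], [0.066, -0.565, -0.392, 0.155], [0.066, -0.565, -0.392, 0.155], [0.066, -0.565, -0.392, 0.155], [0.066, -0.565, -0.392, 0.155], [0.066, -0.565, -0.392, 0.155]]]'

```text
clock: 10.25
tcp_pos: [500.3, -32.4, 473.9]
tool_rot: [-3.138, 0.117, -0.002]
contact_force: [-0.0, 0.1, -0.1]
gripper_width: 61.3
gripper_force: 0.0
```

carry_out --rows '[[[0, 0, -0.1, 0], [0, 0, -0.2, 0], [0, 0, -0.3, 0], [0, 0, -0.4, 0], [0, 0, -0.5, 0], [0, 0, -0.6, 0], [0, 0, -0.6, 0]]]'

```text
clock: 10.95
tcp_pos: [494.3, -36.8, 611.3]
tool_rot: [3.137, -0.13, 0.099]
contact_force: [-0.2, 0.2, 0.3]
gripper_width: 61.6
gripper_force: 0.0
```

Run:
```python
from h import *
s=r.get_state();print(s['tcp_pos'],s['joint_pos'].round(2));print(Ro.from_rotvec(s['tool_rot']).as_matrix().round(3))
```

```text
[494.31248946 -36.78573661 611.30058068] [-0.81  0.07  0.88  1.18 -0.06  1.85 -1.6 ]
[[ 0.995 -0.083  0.063]
 [-0.083 -0.997 -0.003]
 [ 0.063 -0.002 -0.998]]
```

carry_out --rows '[[[0, 0, -0.1, 0], [0, 0, -0.2, 0], [0, 0, -0.3, 0], [0, 0, -0.4, 0], [0, 0, -0.5, 0], [0, 0, -0.6, 0], [0, 0, -0.6, 0], [0, 0, -0.6, 0]]]'

```text
clock: 11.75
tcp_pos: [492.3, -34.5, 638.7]
tool_rot: [-3.134, 0.115, -0.191]
contact_force: [0.7, 0.6, 0.5]
gripper_width: 61.8
gripper_force: 0.0
```

Run:
```python
from h import *
s=r.get_state();print(s['tcp_pos'],s['joint_pos'].round(2));print(Ro.from_rotvec(s['tool_rot']).as_matrix().round(3))
```

```text
[492.25710849 -34.46138016 638.68885273] [-1.18  0.03  1.24  1.16 -0.04  1.85 -1.6 ]
[[ 0.99  -0.073  0.121]
 [-0.073 -0.997 -0.004]
 [ 0.121 -0.004 -0.993]]
```

The tilt ratchets up each time the arm presses against the wrist-joint limit. I'll continue in short calls.

carry_out --rows '[[[0.05, 0, -0.4, 0], [0.05, 0, -0.4, 0], [0.05, 0, -0.4, 0], [0.05, 0, -0.4, 0]]]'

```text
clock: 12.15
tcp_pos: [499.3, -38.5, 669.0]
tool_rot: [-3.125, 0.126, -0.293]
contact_force: [-0.6, -0.3, -0.6]
gripper_width: 61.5
gripper_force: 0.0
```

carry_out --rows '[[[0.07, 0, -0.4, 0], [0.07, 0, -0.4, 0], [0.07, 0, -0.4, 0], [0.07, 0, -0.4, 0]]]'

```text
clock: 12.55
tcp_pos: [502.9, -40.9, 699.4]
tool_rot: [-3.112, 0.127, -0.393]
contact_force: [-0.8, -0.2, -0.6]
gripper_width: 61.6
gripper_force: 0.0
```

carry_out --rows '[[[0.1, 0, -1, 0], [0.1, 0, -1, 0], [0.1, 0, -1, 0], [0.1, 0, -1, 0]]]'

```text
clock: 12.95
tcp_pos: [486.0, -41.6, 728.4]
tool_rot: [-3.096, 0.122, -0.486]
contact_force: [-1.0, -0.7, -0.6]
gripper_width: 61.4
gripper_force: 0.0
```

Run:
```python
from h import *
s=r.get_state();print(s['tcp_pos'],s['joint_pos'].round(2));print(Ro.from_rotvec(s['tool_rot']).as_matrix().round(3))
```

```text
[486.01210749 -41.5669505  728.41546158] [-0.03 -0.    0.    0.98  0.01  1.85 -1.67]
[[ 0.949 -0.076  0.306]
 [-0.077 -0.997 -0.007]
 [ 0.306 -0.018 -0.952]]
```

carry_out --rows '[[[0.2, 0, -0.6, 0], [0.2, 0, -0.6, 0], [0.2, 0, -0.6, 0], [0.2, 0, -0.6, 0]]]'

```text
clock: 13.35
tcp_pos: [490.8, -45.4, 760.6]
tool_rot: [-3.075, 0.119, -0.587]
contact_force: [0.3, -0.3, -0.6]
gripper_width: 61.3
gripper_force: 0.0
```

carry_out --rows '[[[0.25, 0, -0.6, 0], [0.25, 0, -0.6, 0], [0.25, 0, -0.6, 0], [0.25, 0, -0.6, 0]]]'

```text
clock: 13.75
tcp_pos: [496.6, -49.0, 793.6]
tool_rot: [-3.051, 0.115, -0.689]
contact_force: [0.2, -0.5, -0.7]
gripper_width: 61.6
gripper_force: 0.0
```

carry_out --rows '[[[0.3, 0, -0.6, 0], [0.3, 0, -0.6, 0], [0.3, 0, -0.6, 0], [0.3, 0, -0.6, 0]]]'

```text
clock: 14.15
tcp_pos: [503.0, -53.8, 826.3]
tool_rot: [-3.025, 0.114, -0.789]
contact_force: [1.1, 0.2, 0.6]
gripper_width: 61.3
gripper_force: 0.0
```

carry_out --rows '[[[0.33, 0, -0.6, 0], [0.33, 0, -0.6, 0], [0.33, 0, -0.6, 0], [0.33, 0, -0.6, 0]]]'

```text
clock: 14.55
tcp_pos: [504.7, -58.1, 858.6]
tool_rot: [-2.997, 0.113, -0.888]
contact_force: [-0.1, -0.9, 0.1]
gripper_width: 61.7
gripper_force: 0.0
```

Run:
```python
from h import *
s=r.get_state();print(s['tcp_pos'],s['joint_pos'].round(2));print(Ro.from_rotvec(s['tool_rot']).as_matrix().round(3))
```

```text
[504.65573222 -58.11561847 858.64309187] [-0.33  0.01  0.36  0.71 -0.02  1.85 -1.62]
[[ 0.836 -0.065  0.544]
 [-0.073 -0.997 -0.007]
 [ 0.543 -0.034 -0.839]]
```

carry_out --rows '[[[0.4, 0, -0.6, 0], [0.4, 0, -0.6, 0], [0.4, 0, -0.6, 0], [0.4, 0, -0.6, 0]]]'

```text
clock: 14.95
tcp_pos: [508.4, -62.0, 890.6]
tool_rot: [-2.967, 0.114, -0.986]
contact_force: [0.9, 0.4, 0.7]
gripper_width: 61.8
gripper_force: 0.0
```

carry_out --rows '[[[0.45, 0, -0.6, 0], [0.45, 0, -0.6, 0], [0.45, 0, -0.6, 0], [0.45, 0, -0.6, 0]]]'

```text
clock: 15.35
tcp_pos: [507.6, -64.2, 921.6]
tool_rot: [-2.935, 0.114, -1.081]
contact_force: [-0.2, 0.4, 0.1]
gripper_width: 61.8
gripper_force: 0.0
```

Run:
```python
from h import *
s=r.get_state();print(s['tcp_pos'],s['joint_pos'].round(2));print(Ro.from_rotvec(s['tool_rot']).as_matrix().round(3))
```

```text
[507.62318123 -64.17911825 921.58000111] [-0.57  0.03  0.69  0.56 -0.08  1.85 -1.58]
[[ 0.759 -0.064  0.648]
 [-0.072 -0.997 -0.014]
 [ 0.647 -0.036 -0.761]]
```

Run:
```python
from h import *
print(rel((430,0,600)))
```

```text
[-0.5433, -0.095, 0.3873]
```

carry_out --rows '[[[-0.54, -0.095, 0.385, -0.018], [-0.54, -0.095, 0.385, -0.018], [-0.54, -0.095, 0.385, -0.018], [-0.54, -0.095, 0.385, -0.018], [-0.54, -0.095, 0.385, -0.018], [-0.54, -0.095, 0.385, -0.018], [-0.54, -0.095, 0.385, -0.018], [-0.54, -0.095, 0.385, -0.018], [-0.54, -0.095, 0.385, -0.018]]]'

```text
clock: 16.25
tcp_pos: [466.7, -21.0, 742.6]
tool_rot: [2.95, -0.049, 1.071]
contact_force: [-1.2, 1.0, -0.4]
gripper_width: 61.1
gripper_force: 0.0
```

Run:
```python
from h import *
s=r.get_state();print(s['tcp_pos'],s['joint_pos'].round(2));print(Ro.from_rotvec(s['tool_rot']).as_matrix().round(3))
print(rel((420,295,260)))
```

```text
[466.66139144 -20.98190448 742.61801847] [ 0.29 -0.29 -0.23  1.34 -0.08  1.39 -1.57]
[[ 0.767 -0.031  0.641]
 [-0.029 -1.    -0.013]
 [ 0.641 -0.008 -0.767]]
[-0.7086, -0.6209, 0.6723]
```

carry_out --rows '[[[-0.71, -0.62, 0.672, 0.01], [-0.71, -0.62, 0.672, 0.01], [-0.71, -0.62, 0.672, 0.01], [-0.71, -0.62, 0.672, 0.01], [-0.71, -0.62, 0.672, 0.01], [-0.71, -0.62, 0.672, 0.01], [-0.71, -0.62, 0.672, 0.01], [-0.71, -0.62, 0.672, 0.01], [-0.71, -0.62, 0.672, 0.01], [-0.71, -0.62, 0.672, 0.01], [-0.71, -0.62, 0.672, 0.01], [-0.71, -0.62, 0.672, 0.01], [-0.71, -0.62, 0.672, 0.01], [-0.71, -0.62, 0.672, 0.01], [-0.71, -0.62, 0.672, 0.01]]]'

```text
clock: 17.75
tcp_pos: [427.8, 265.0, 317.5]
tool_rot: [-2.937, 0.068, -1.082]
contact_force: [-0.3, 0.5, 0.4]
gripper_width: 61.6
gripper_force: 0.0
```

Run:
```python
from h import *
f=grab('wrist');s=r.get_state();print(s['tcp_pos'],s['joint_pos'].round(2),s['clock']);print(Ro.from_rotvec(s['tool_rot']).as_matrix().round(3))
save(f,'w3.png')
```

```text
[426.89017935 265.13460703 315.53552511] [ 0.47 -0.25 -1.28  2.16  0.49  0.63 -2.82] 17.8
[[ 0.761 -0.038  0.648]
 [-0.044 -0.999 -0.007]
 [ 0.648 -0.023 -0.761]]
```

View pics/w3.png

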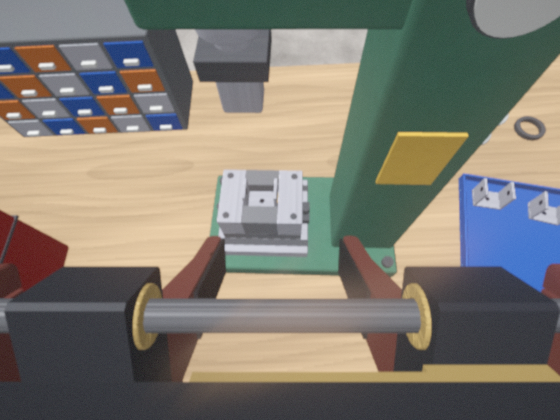

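The view shows the die with the bracket standing proud at (262,197), the punch above it at (242,95), and the column at (400,130). Joint 7 is close to its limit, so I'll make a half turn the other way.

carry_out --rows '[[[0, 0, 0, -1], [0, 0, 0, -1], [0, 0, 0, -1], [0, 0, 0, -1], [0, 0, 0, -1], [0, 0, 0, -1], [0, 0, 0, -1], [0, 0, 0, -1], [0, 0, 0, -1], [0, 0, 0, -1], [0, 0, 0, -1]]]'

```text
clock: 18.9
tcp_pos: [428.4, 264.2, 318.7]
tool_rot: [1.851, 1.776, 0.678]
contact_force: [-0.3, -0.8, -0.1]
gripper_width: 61.2
gripper_force: 0.0
```

Run:
```python
from h import *
s=r.get_state();print(s['tcp_pos'],s['joint_pos'].round(2),s['clock']);R=Ro.from_rotvec(s['tool_rot']).as_matrix();print(R.round(3))
f=load('wrist');W=world(f);z=W[...,2]
v,u=np.mgrid[:420,:560];roi=(u>205)&(u<325)&(v>150)&(v<250)
m=roi&(abs(z-108)<4); 
cv2.imwrite('m.png',m*255)
P=W[m];print('die top',len(P),np.round(np.array(cv2.minAreaRect(P[:,:2].astype(np.float32))[0]),1),cv2.minAreaRect(P[:,:2].astype(np.float32))[1:],np.median(P[:,2]))
m=roi&(z>117)&(z<140);P=W[m];print('legs',len(P),P.min(0),P.max(0),P.mean(0),cv2.minAreaRect(P[:,:2].astype(np.float32)))
print((f['R']@ (np.array([578,291.5,128]))+f['t']))
```

```text
[428.35621295 264.24132642 318.66788962] [ 0.07 -0.13 -1.01  2.16  0.7   0.75 -1.46] 18.9
[[ 0.033  0.759  0.65 ]
 [ 0.999 -0.039 -0.006]
 [ 0.021  0.649 -0.76 ]]
die top 3683 [577.9 293. ] ((109.219482421875, 81.87471771240234), 86.40251159667969) 107.56004913443685
legs 180 [561.00672546 269.61895655 117.2504649 ] [593.67173623 314.99631881 128.93469206] [575.34245708 293.84097479 125.95154411] ((577.3603515625, 292.2884521484375), (43.87337875366211, 30.41757583618164), 86.674560546875)
[-27.77688663 -25.99221981 410.27400766][ WARN:0@0.245] global loadsave.cpp:1063 imwrite_ Unsupported depth image for selected encoder is fallbacked to CV_8U.
```

carry_out --rows '[[[0, 0, 0, -1], [0, 0, 0, -1], [0, 0, 0, -1], [0, 0, 0, -1], [0, 0, 0, -1], [0, 0, 0, -1], [0, 0, 0, -1], [0, 0, 0, -1], [0, 0, 0, -1], [0, 0, 0, -1], [0, 0, 0, -1]]]'

```text
clock: 20.0
tcp_pos: [428.4, 264.2, 318.6]
tool_rot: [0.05, 2.434, 0.011]
contact_force: [0.6, 0.1, -0.2]
gripper_width: 61.8
gripper_force: 0.0
```

Run:
```python
from h import *
s=r.get_state();print(s['tcp_pos'],s['joint_pos'].round(2),s['clock']);R=Ro.from_rotvec(s['tool_rot']).as_matrix();print(R.round(3))
print('stage',rel((490,296,200)))
```

```text
[428.39752346 264.24408112 318.59627891] [-0.13 -0.12 -0.85  2.17  0.74  0.78  0.07] 20.0
[[-0.759  0.033  0.65 ]
 [ 0.039  0.999 -0.006]
 [-0.649  0.021 -0.76 ]]
stage [0.063, 0.0626, 0.26]
```

Run:
```python
from h import *
s=r.get_state();R=Ro.from_rotvec(s['tool_rot']).as_matrix()
T=np.array([583.5,292.2,118]);S=T-100*R[:,2]
print(S,rel(S))
```

```text
[518.52382801 292.7738009  194.01162954] [0.0272, 0.0578, 0.3062]
```

carry_out --rows '[[[0.027, 0.058, 0.08, 0], [0.027, 0.058, 0.16, 0], [0.027, 0.058, 0.24, 0], [0.027, 0.058, 0.306, 0], [0.027, 0.058, 0.306, 0], [0.027, 0.058, 0.306, 0]]]'

```text
clock: 20.6
tcp_pos: [518.1, 293.8, 193.8]
tool_rot: [0.056, 2.435, 0.013]
contact_force: [-0.7, 0.1, 0.6]
gripper_width: 61.4
gripper_force: 0.0
```

Run:
```python
from h import *
s=r.get_state();print(s['tcp_pos'],s['joint_pos'].round(2),s['contact_force']);R=Ro.from_rotvec(s['tool_rot']).as_matrix();print(R.round(3))
print(rel((583.5,292.2,118)))
```

```text
[518.09034252 293.76911064 193.77614088] [-0.18  0.32 -0.85  2.17  1.34  0.83 -0.45] [-0.66188343  0.11697535  0.60636008]
[[-0.76   0.037  0.649]
 [ 0.044  0.999 -0.005]
 [-0.648  0.024 -0.761]]
[-0.0014, -0.002, 0.2002]
```

carry_out --rows '[[[-0.001, -0.002, 0.05, 0], [-0.001, -0.002, 0.1, 0], [-0.001, -0.002, 0.14, 0], [-0.001, -0.002, 0.17, 0], [-0.001, -0.002, 0.17, 0]]]'

```text
clock: 21.1
tcp_pos: [574.7, 292.2, 131.2]
tool_rot: [0.058, 2.432, 0.014]
contact_force: [-0.7, 0.0, 1.5]
gripper_width: 61.1
gripper_force: 0.0
```

Run:
```python
from h import *
s=r.get_state();print(s['tcp_pos'],s['joint_pos'].round(2),s['contact_force'])
print(rel((583.5,292.2,118)))
f=grab('scene');cv2.imwrite('pics/s4.png',cv2.resize(np.ascontiguousarray(f['image'][130:270,280:430,::-1]),(600,560)))
```

```text
[574.72466381 292.20161983 131.2054316 ] [-0.2   0.49 -0.76  2.14  1.57  0.82 -0.58] [-0.69662133  0.02066025  1.46040878]
[0.0039, -0.0, 0.0315]
```

View pics/s4.png

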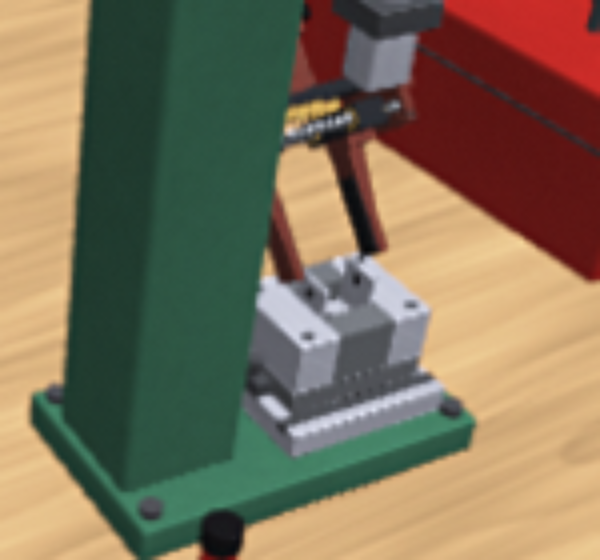

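The fingers, near (285,275) and (372,250), straddle the raised bracket at (340,280), and nothing is touching. I'll make the last advance and grip.

carry_out --rows '[[[0.002, 0, 0.012, 0], [0.003, 0, 0.022, 0], [0.004, 0, 0.03, 0], [0.004, 0, 0.03, 0]]]'

```text
clock: 21.55
tcp_pos: [582.8, 292.2, 117.9]
tool_rot: [0.058, 2.433, 0.015]
contact_force: [0.1, 0.1, -0.2]
gripper_width: 61.3
gripper_force: 0.0
```

carry_out --rows '[[[0, 0, 0, 0], [0, 0, 0, 0], [0, 0, 0, 0], [0, 0, 0, 0], [0, 0, 0, 0]]]' --hand -1

```text
clock: 22.05
tcp_pos: [582.7, 292.7, 118.3]
tool_rot: [0.057, 2.433, 0.016]
contact_force: [0.1, 1.2, 0.8]
gripper_width: 43.5
gripper_force: 29.8
```

Run:
```python
from h import *
s=r.get_state();print(s['tcp_pos'],s['joint_pos'].round(2),s['contact_force'])
print(rel(s['tcp_pos']+[0,0,40]),rel(s['tcp_pos']+[-150,10,80]))
```

```text
[582.65904467 292.72751988 118.28629885] [-0.2   0.52 -0.75  2.13  1.61  0.82 -0.6 ] [0.08839345 1.17446295 0.8069117 ]
[-0.052, 0.0021, -0.0608] [0.1245, 0.0131, -0.3167]
```

carry_out --rows '[[[-0.006, 0, -0.007, 0], [-0.013, 0.001, -0.015, 0], [-0.02, 0.001, -0.023, 0], [-0.026, 0.001, -0.03, 0], [-0.033, 0.001, -0.038, 0], [-0.039, 0.002, -0.046, 0], [-0.046, 0.002, -0.053, 0], [-0.052, 0.002, -0.061, 0], [-0.052, 0.002, -0.061, 0]]]'

```text
clock: 22.95
tcp_pos: [583.0, 292.5, 159.2]
tool_rot: [0.058, 2.432, 0.016]
contact_force: [-0.4, -0.1, -0.6]
gripper_width: 44.1
gripper_force: 29.8
```

Run:
```python
from h import *
s=r.get_state();print(s['tcp_pos'],s['joint_pos'].round(2),s['contact_force'],s['gripper_width'])
print(rel(s['tcp_pos']+[-170,11,30]))
```

```text
[582.95847532 292.48415648 159.22911413] [-0.17  0.45 -0.78  2.1   1.48  0.8  -0.48] [-0.36991992 -0.09293703 -0.61798127] 44.085355415449214
[0.2197, 0.0108, -0.2671]
```

carry_out --rows '[[[0.03, 0.001, -0.04, 0], [0.07, 0.003, -0.09, 0], [0.12, 0.006, -0.15, 0], [0.17, 0.008, -0.21, 0], [0.22, 0.01, -0.267, 0], [0.22, 0.01, -0.267, 0]]]'

```text
clock: 23.55
tcp_pos: [409.2, 304.6, 189.1]
tool_rot: [0.051, 2.432, 0.018]
contact_force: [0.8, 0.2, -1.5]
gripper_width: 44.1
gripper_force: 29.8
```

Run:
```python
from h import *
f=grab('wrist');g=grab('scene')
s=r.get_state();print(s['tcp_pos'],s['joint_pos'].round(2),s['contact_force'],s['gripper_width'],s['gripper_force'])
a=cv2.resize(g['image'][60:300,80:400],(426,320));b=cv2.resize(f['image'],(373,280));b=cv2.copyMakeBorder(b,0,40,0,0,cv2.BORDER_CONSTANT)
cv2.imwrite('pics/c5.png',np.ascontiguousarray(np.hstack([a,b])[...,::-1]))
# tray yaw & free-half centre
for n in('top','scene'):
    q={'top':(275,365,175,270),'scene':(185,280,230,310)}[n]
t=np.radians(-14.2);c=np.array([535,-100.5]);print('free',c-np.array([np.cos(t),np.sin(t)])*48)
```

```text
[412.49344241 303.43263132 188.79292797] [-0.31  0.24 -0.95  2.29  1.25  0.92 -0.62] [ 0.77572438 -0.10916565 -1.15199004] 43.96896571877866 29.825575053691864
free [488.46662321 -88.72524548]
```

View pics/c5.png

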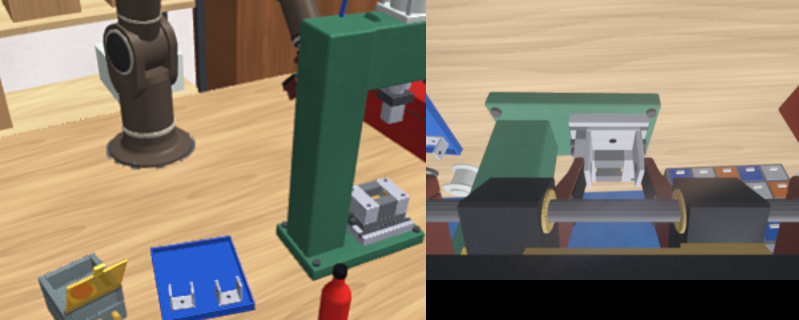

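The left panel shows the guard still up at (95,280), an empty die at (378,200), and clear room in the near half of the tray at (190,258). The right panel shows the bracket held level between the fingers at (612,150).

Run:
```python
from h import *
print(rel((420,0,240)))
```

```text
[-0.105, -0.603, -0.0659]
```

carry_out --rows '[[[-0.01, -0.04, -0.03, 0], [-0.03, -0.11, -0.066, 0], [-0.05, -0.19, -0.066, 0], [-0.07, -0.27, -0.066, 0], [-0.09, -0.35, -0.066, 0], [-0.105, -0.43, -0.066, 0], [-0.105, -0.51, -0.066, 0], [-0.105, -0.57, -0.066, 0], [-0.105, -0.603, -0.066, 0], [-0.105, -0.603, -0.066, 0], [-0.105, -0.603, -0.066, 0]]]'

```text
clock: 24.75
tcp_pos: [427.8, -2.5, 235.5]
tool_rot: [0.061, 2.437, 0.013]
contact_force: [0.3, 0.4, -1.5]
gripper_width: 44.0
gripper_force: 29.8
```

Run:
```python
from h import *
s=r.get_state();print(s['tcp_pos'],s['joint_pos'].round(2),s['gripper_width'],s['gripper_force'],s['clock']);print(Ro.from_rotvec(s['tool_rot']).as_matrix().round(3))
print(rel((492,-89,90)))
```

```text
[427.83770908  -2.49411021 235.48593572] [ 0.24 -0.29 -0.37  2.54  0.02  0.18  1.35] 44.01956558338525 29.824877679347992 24.75
[[-0.761  0.041  0.647]
 [ 0.048  0.999 -0.007]
 [-0.647  0.026 -0.762]]
[0.0824, -0.175, 0.306]
```

Run:
```python
from h import *
print(rel((511,-93,170)))
```

```text
[-0.0504, -0.1774, 0.2088]
```

carry_out --rows '[[[-0.02, -0.04, 0.05, 0], [-0.035, -0.1, 0.12, 0], [-0.05, -0.15, 0.18, 0], [-0.05, -0.177, 0.209, 0], [-0.05, -0.177, 0.209, 0], [-0.05, -0.177, 0.209, 0]]]'

```text
clock: 25.35
tcp_pos: [484.2, -69.5, 212.1]
tool_rot: [0.074, 2.423, 0.01]
contact_force: [0.2, -1.3, -0.4]
gripper_width: 43.5
gripper_force: 29.8
```

Run:
```python
from h import *
s=r.get_state();print(s['tcp_pos'],s['joint_pos'].round(2),s['gripper_width'],s['gripper_force'],s['contact_force']);print(Ro.from_rotvec(s['tool_rot']).as_matrix().round(3))
print(rel((511,-93,60)),rel((511,-93,40)))
```

```text
[484.17873531 -69.46829123 212.11166345] [-0.73 -0.22  0.72  2.53  1.22  0.15  0.38] 43.53696706390229 29.826848208904266 [ 0.1659131  -1.29145583 -0.44039469]
[[-0.752  0.051  0.658]
 [ 0.056  0.998 -0.013]
 [-0.657  0.027 -0.753]]
[0.157, -0.0525, 0.265] [0.1833, -0.0536, 0.2952]
```

carry_out --rows '[[[0.01, -0.04, 0.06, 0], [0.03, -0.05, 0.12, 0], [0.04, -0.05, 0.13, 0], [0.04, -0.05, 0.13, 0], [0.04, -0.05, 0.13, 0]]]'

```text
clock: 25.85
tcp_pos: [510.3, -85.1, 171.0]
tool_rot: [0.053, 2.43, 0.017]
contact_force: [-0.6, -0.6, -1.2]
gripper_width: 44.2
gripper_force: 29.8
```

Run:
```python
from h import *
s=r.get_state();print(s['tcp_pos'],s['joint_pos'].round(2),s['gripper_width'],s['gripper_force'],s['contact_force']);print(Ro.from_rotvec(s['tool_rot']).as_matrix().round(3))
print(rel((511,-93,70)),rel((511,-93,40)))
```

```text
[510.29335825 -85.09924304 171.01027931] [-1.38 -0.29  1.44  2.54  1.97  0.21 -0.22] 44.19365189379639 29.825306832790375 [-0.63219193 -0.60426411 -1.23942652]
[[-0.757  0.034  0.652]
 [ 0.043  0.999 -0.002]
 [-0.652  0.026 -0.758]]
[0.1299, -0.0211, 0.1541] [0.169, -0.0227, 0.1995]
```

The arm is folded near its inner limit here. I'll use a spot further out on the tray's +y side: tray (-5, +50), with the TCP at about (547,-51).

Run:
```python
from h import *
print(rel((547,-51,190)))
for n,q in(('top',(275,365,175,270)),('scene',(185,280,230,310))):
    f=load(n) if n=='scene' else None
f=load('scene');W=world(f);hsv=cv2.cvtColor(f['image'],cv2.COLOR_RGB2HSV);m=(hsv[...,1]<60)&(W[...,2]>25)&(W[...,2]<50)
m[:230]=0;m[310:]=0;m[:,:185]=0;m[:,280:]=0
P=W[m];t=np.radians(-14.2);d=P[:,:2]-[535,-100.5];a=d@[np.cos(t),np.sin(t)];b=d@[-np.sin(t),np.cos(t)]
k=abs(a)<95
for s in(k&(b>0),k&(b<0)):print(s.sum(),np.percentile(a[s],[2,98]).round(1),np.percentile(b[s],[2,98]).round(1))
```

```text
[-0.0774, 0.0716, 0.019]
53 [50.1 79.1] [22.9 65.2]
38 [41.3 70.2] [-63.9 -20.4]
```

carry_out --rows '[[[-0.03, 0.02, 0.01, 0], [-0.05, 0.05, 0.019, 0], [-0.077, 0.071, 0.019, 0], [-0.077, 0.071, 0.019, 0], [-0.077, 0.071, 0.019, 0], [-0.077, 0.071, 0.019, 0]]]'

```text
clock: 26.45
tcp_pos: [543.2, -59.4, 189.5]
tool_rot: [0.075, 2.434, 0.011]
contact_force: [0.1, -0.6, -1.2]
gripper_width: 44.2
gripper_force: 29.8
```

```bash
cat > st.py <<'E'
from h import *
import sys
s=r.get_state();print(s['tcp_pos'].round(1),s['joint_pos'].round(2),s['gripper_width'].round(1),s['contact_force'].round(1),s['clock']);print(Ro.from_rotvec(s['tool_rot']).as_matrix().round(3).tolist())
for a in sys.argv[1:]: print(a,rel(eval(a)))
E
python3 st.py '(547,-51,120)' '(547,-51,70)'
```

```text
Traceback (most recent call last):
  File "st.py", line 3, in <module>
    s=r.get_state();print(s['tcp_pos'].round(1),s['joint_pos'].round(2),s['gripper_width'].round(1),s['contact_force'].round(1),s['clock']);print(Ro.from_rotvec(s['tool_rot']).as_matrix().round(3).tolist())
                                                                        ^^^^^^^^^^^^^^^^^^^^^^^^
AttributeError: 'float' object has no attribute 'round'
```

```bash
sed -i "s/s\['gripper_width'\].round(1)/round(s['gripper_width'],1)/" st.py; python3 st.py '(547,-51,120)' '(547,-51,70)'
```

```text
[543.2 -59.4 189.5] [-1.51 -0.29  1.44  2.46  1.65  0.28  0.  ] 44.2 [ 0.1 -0.6 -1.2] 26.45
[[-0.759, 0.051, 0.649], [0.057, 0.998, -0.012], [-0.649, 0.028, -0.761]]
(547,-51,120) [0.0853, 0.0132, 0.1105]
(547,-51,70) [0.1502, 0.0104, 0.1865]
```

carry_out --rows '[[[0.02, 0.013, 0.03, 0], [0.04, 0.013, 0.06, 0], [0.065, 0.013, 0.09, 0], [0.085, 0.013, 0.11, 0], [0.085, 0.013, 0.11, 0], [0.085, 0.013, 0.11, 0]]]'

```text
clock: 27.05
tcp_pos: [516.6, -46.2, 167.9]
tool_rot: [0.076, 2.44, 0.008]
contact_force: [-0.9, -0.2, -1.2]
gripper_width: 44.1
gripper_force: 29.8
```

```bash
python3 st.py '(547,-51,70)' '(547,-51,50)'
```

```text
[516.6 -46.2 167.9] [-1.54 -0.29  1.44  2.54  1.86  0.31 -0.24] 44.1 [-0.9 -0.2 -1.2] 27.05
[[-0.763, 0.053, 0.644], [0.057, 0.998, -0.014], [-0.644, 0.026, -0.765]]
(547,-51,70) [0.0792, -0.0115, 0.189]
(547,-51,50) [0.1049, -0.0125, 0.2196]
```

```bash
python3 st.py '(620,-20,400)'
```

```text
[516.6 -46.2 167.9] [-1.54 -0.29  1.44  2.54  1.86  0.31 -0.24] 44.1 [-0.9 -0.2 -1.2] 27.05
[[-0.763, 0.053, 0.644], [0.057, 0.998, -0.014], [-0.644, 0.026, -0.765]]
(620,-20,400) [-0.4537, 0.075, -0.2225]
```

carry_out --rows '[[[-0.07, 0, -0.06, 0], [-0.15, -0.01, -0.12, 0], [-0.23, -0.01, -0.18, 0], [-0.31, -0.01, -0.22, 0], [-0.38, -0.01, -0.23, 0], [-0.43, -0.01, -0.24, 0], [-0.43, -0.01, -0.24, 0], [-0.43, -0.01, -0.24, 0]]]'

```text
clock: 27.85
tcp_pos: [605.2, -61.6, 402.4]
tool_rot: [0.076, 2.436, 0.009]
contact_force: [0.3, 0.4, -1.5]
gripper_width: 44.0
gripper_force: 29.8
```

```bash
python3 st.py '(550,-53,300)'
```

```text
[605.2 -61.6 402.4] [-0.96 -0.27  0.82  2.03  0.46  0.63  1.13] 44.0 [ 0.3  0.4 -1.5] 27.85
[[-0.76, 0.052, 0.648], [0.057, 0.998, -0.013], [-0.647, 0.027, -0.762]]
(550,-53,300) [0.2175, 0.0058, 0.0844]
```

```bash
cat > kin.py <<'E'
import numpy as np
from scipy.optimize import least_squares
from scipy.spatial.transform import Rotation as Ro
lo=np.array([-2.95,-.29,-1.47,.14,-1.03,.13,-2.86]);hi=np.array([2.95,1.99,1.44,2.54,4.17,1.85,2.86])
D=[([-1.26020331,.4118697,-.0127486,1.59701927,.0055784,1.1342719,-.08219504],[230.956,580.239,221.838],[-.591332,-3.085218,.002384]),
([-.06,.6,.85,1.95,-.59,.87,-.3],[446.466,-329.81,79.25],[-3.127,-.2624,-.0008]),
([-.16,.65,.91,1.53,-.54,1.22,-.57],[603.2,-302.3,204.6],[-3.13,-.266,-.002]),
([-.82*0-.81,.07,.88,1.18,-.06,1.85,-1.6],[494.3,-36.8,611.3],[3.137,-.13,.099]),
([-.03,0,0,.98,.01,1.85,-1.67],[486,-41.6,728.4],[-3.096,.122,-.486]),
([-.57,.03,.69,.56,-.08,1.85,-1.58],[507.6,-64.2,921.6],[-2.935,.114,-1.081]),
([.29,-.29,-.23,1.34,-.08,1.39,-1.57],[466.7,-21,742.6],[2.95,-.049,1.071]),
([-.13,-.12,-.85,2.17,.74,.78,.07],[428.4,264.2,318.6],[.05,2.434,.011]),
([-.2,.52,-.75,2.13,1.61,.82,-.6],[582.7,292.7,118.3],[.057,2.433,.016]),
([.24,-.29,-.37,2.54,.02,.18,1.35],[427.8,-2.5,235.5],[.061,2.437,.013]),
([-1.38,-.29,1.44,2.54,1.97,.21,-.22],[510.3,-85.1,171],[.053,2.43,.017]),
([-.96,-.27,.82,2.03,.46,.63,1.13],[605.2,-61.6,402.4],[.076,2.436,.009])]
def fk(q,p,sg):
    h,L1,L2,Lt,o4,oe,a7,o6=p
    X=np.zeros(3);R=np.eye(3)
    Rz=lambda a:Ro.from_rotvec([0,0,a]).as_matrix();Ry=lambda a:Ro.from_rotvec([0,a,0]).as_matrix()
    X=X+[0,0,h];R=R@Rz(sg[0]*q[0])@Ry(q[1])@Rz(sg[1]*q[2]);X=X+R@[o4,0,L1]
    R=R@Ry(q[3]);X=X+R@[oe,0,L2];R=R@Rz(sg[2]*q[4])@Ry(q[5]);X=X+R@[o6,0,0];R=R@Rz(sg[3]*q[6]+a7);X=X+R@[0,0,Lt]
    return X,R
def res(p,sg):
    o=[]
    for q,x,v in D:
        X,R=fk(q,p,sg);o+=list((X-x)/10);o+=list(Ro.from_matrix(R.T@Ro.from_rotvec(v).as_matrix()).as_rotvec()*20)
    return np.array(o)
if __name__=='__main__':
    import itertools
    best=None
    for sg in itertools.product((-1,1),repeat=3):
        sg=(-1,)+sg
        for a in(0,1.57,-1.57,3.14):
            s=least_squares(res,[287,539,452,368,0,0,a,0],args=(sg,),loss='soft_l1')
            if best is None or s.cost<best[0]: best=(s.cost,sg,s.x,s.fun)
    print(best[0],best[1],best[2].round(2));print(res(best[2],best[1]).reshape(-1,6).round(1));np.savez('kin.npz',p=best[2],sg=best[1])
E
python3 kin.py
```

```text
43.94729507695178 (-1, -1, -1, -1) [ 307.47  526.33  459.6   363.49   19.42    5.69 -808.96   24.72]
[[-4.8  0.9 -0.3 -0.   0.  -0. ]
 [-0.1  4.8 -1.1 -0.1  0.1 -0.1]
 [-0.3  3.7 -0.9  0.  -0.1 -0.1]
 [-1.6  4.1  0.6 -0.1 -0.1  0.1]
 [ 0.6  5.3  0.3 -0.1 -0.   0.1]
 [-0.   4.3 -0.   0.  -0.1  0.1]
 [ 2.4  4.4 -0.   0.1  0.1  0.1]
 [-0.6  3.3  0.4 -0.   0.1  0.1]
 [-0.2  3.6  1.6  0.1  0.1  0. ]
 [ 1.   4.3 -1.  -0.  -0.1  0. ]
 [-0.5 -0.2  1.2 -0.2 -0.1 -0. ]
 [-1.8  3.  -0.3  0.  -0.  -0.2]]
```

```bash
python3 - <<'E'
s=open('kin.py').read()
s=s.replace("h,L1,L2,Lt,o4,oe,a7,o6=p","h,L1,L2,Lt,o4,oe,a7,o6,y1,y2,y3,x0=p")
s=s.replace("R=R@Rz(sg[0]*q[0])@Ry(q[1])@Rz(sg[1]*q[2]);X=X+R@[o4,0,L1]","R=R@Rz(sg[0]*q[0]);X=X+R@[x0,y1,0];R=R@Ry(q[1])@Rz(sg[1]*q[2]);X=X+R@[o4,y2,L1]")
s=s.replace("X=X+R@[oe,0,L2]","X=X+R@[oe,y3,L2]")
s=s.replace("[287,539,452,368,0,0,a,0]","[287,539,452,368,0,0,a,0,0,0,0,0]").replace("itertools.product((-1,1),repeat=3)","[(-1,-1,-1)]")
open('kin.py','w').write(s)
E
python3 kin.py
```

```text
0.5694102975115471 (-1, -1, -1, -1) [ 2.8369e+02  5.3197e+02  4.5077e+02  3.6095e+02 -2.3400e+00 -3.0900e+00
 -8.2781e+02 -3.1000e+00 -3.0800e+01  8.1100e+00 -2.6120e+01  3.0000e-01]
[[ 0.1  0.   0.1 -0.   0.  -0. ]
 [-0.2 -0.1 -0.1 -0.1  0.1 -0.1]
 [ 0.1 -0.4  0.1  0.  -0.1 -0.1]
 [-0.   0.4 -0.  -0.1 -0.1  0.1]
 [-0.   0.4 -0.2 -0.1 -0.   0.1]
 [ 0.   0.1  0.   0.  -0.1  0.1]
 [-0.  -0.1 -0.1  0.1  0.1  0.1]
 [-0.2 -0.   0.1 -0.   0.1  0.1]
 [ 0.1  0.1  0.3  0.1  0.1  0. ]
 [ 0.1 -0.1 -0.1 -0.  -0.1  0. ]
 [-0.1 -0.1 -0.2 -0.2 -0.1 -0. ]
 [ 0.1 -0.2  0.   0.  -0.  -0.2]]
```

```bash
cat > ik.py <<'E'
from kin import *
k=np.load('kin.npz');P,SG=k['p'],k['sg']
V=[.076,2.436,.009]
def err(q,x,Rt):
    X,R=fk(q,P,SG);return np.r_[(np.array(x)-X)/300,Ro.from_matrix(Rt@R.T).as_rotvec()]
def solve(x,Rt,q0,pull=None,w=1e-3):
    f=lambda q:np.r_[err(q,x,Rt),(0 if pull is None else w)*(q-(q0 if pull is None else pull))]
    return least_squares(f,np.clip(q0,lo+1e-3,hi-1e-3),bounds=(lo,hi))
E
python3 - <<'E'
from ik import *
rng=np.random.default_rng(0);Rt=Ro.from_rotvec(V).as_matrix()
for x in((547,-51,36),(547,-51,120),(547,-51,250),(520,-150,36),(412,303,189),(427.8,-2.5,235.5),(605,-61,402)):
    S=[]
    for i in range(60):
        s=solve(x,Rt,lo+(hi-lo)*rng.random(7))
        if np.linalg.norm(err(s.x,x,Rt))<3e-3: S.append(s.x)
    S=np.array(S);print(x,len(S))
    if len(S):
        m=np.minimum(S-lo,hi-S).min(1);o=np.argsort(S[:,2])
        for i in o[::max(1,len(o)//7)]:print(S[i].round(2),m[i].round(2))
E
```

```text
(547, -51, 36) 35
[ 1.07  1.15 -1.45  2.45  2.16  1.12 -0.14] 0.02
[ 0.84  0.72 -1.01  2.46  2.38  0.73 -0.61] 0.08
[ 0.79  0.68 -0.95  2.46  2.42  0.69 -0.69] 0.08
[ 0.68  0.62 -0.81  2.47  2.52  0.64 -0.83] 0.07
[ 0.33  0.5  -0.39  2.49  2.82  0.55 -1.24] 0.05
[-0.06  0.48  0.06  2.51  3.15  0.55 -1.65] 0.03
[-0.47  0.56  0.57  2.54  3.52  0.64 -2.1 ] 0.0
(547, -51, 120) 40
[ 1.15  0.75 -1.46  2.41  1.93  0.77 -0.15] 0.01
[ 1.03  0.51 -1.21  2.41  2.06  0.52 -0.37] 0.13
[ 0.87  0.4  -1.    2.42  2.21  0.4  -0.58] 0.12
[ 0.66  0.31 -0.74  2.43  2.42  0.32 -0.84] 0.11
[ 0.49  0.27 -0.55  2.44  2.59  0.29 -1.03] 0.1
[ 0.3   0.25 -0.34  2.45  2.77  0.27 -1.24] 0.09
[-0.    0.23 -0.01  2.47  3.06  0.26 -1.56] 0.07
[-0.53  0.26  0.6   2.5   3.58  0.31 -2.1 ] 0.04
(547, -51, 250) 37
[ 1.52  0.04 -1.47  2.28  0.08  0.16  1.5 ] 0.0
[ 1.52  0.04 -1.47  2.28  0.08  0.16  1.5 ] 0.0
[ 1.52  0.04 -1.47  2.28  0.08  0.16  1.5 ] 0.0
[ 1.05 -0.01 -1.01  2.29 -0.11  0.15  1.65] 0.02
[-0.09 -0.06  0.08  2.34  0.16  0.16  1.35] 0.03
[-0.73 -0.14  0.69  2.37  0.59  0.2   0.95] 0.07
[-0.93 -0.19  0.86  
[... 530 characters left out ...]
 1.28  1.02 -0.65] 0.26
[-0.21  0.28 -1.07  2.28  1.26  0.98 -0.63] 0.26
[-0.37  0.22 -0.88  2.29  1.22  0.9  -0.61] 0.25
[-0.52  0.19 -0.71  2.29  1.19  0.86 -0.6 ] 0.25
[-0.74  0.16 -0.47  2.31  1.16  0.81 -0.58] 0.23
[-1.44  0.12  0.29  2.35  1.09  0.7  -0.53] 0.19
[-1.82  0.12  0.71  2.37  1.06  0.64 -0.49] 0.17
(427.8, -2.5, 235.5) 0
(605, -61, 402) 35
[ 1.59 -0.21 -1.31  1.94 -0.58  0.62  2.09] 0.08
[ 1.2  -0.1  -1.06  1.94 -0.29  0.56  1.82] 0.19
[ 0.9  -0.08 -0.8   1.95 -0.19  0.55  1.72] 0.21
[ 0.38 -0.09 -0.33  1.98 -0.08  0.55  1.61] 0.2
[-0.15 -0.12  0.15  2.    0.05  0.55  1.48] 0.17
[-0.67 -0.19  0.6   2.03  0.27  0.58  1.3 ] 0.1
[-0.89 -0.25  0.77  2.03  0.42  0.61  1.17] 0.04
```

```bash
cat > sim.py <<'E'
from ik import *
def jac(q):
    e0=err(q,[0,0,0],np.eye(3));X0,R0=fk(q,P,SG);J=np.zeros((6,7))
    for i in range(7):
        d=np.zeros(7);d[i]=1e-5;X,R=fk(q+d,P,SG);J[:3,i]=(X-X0)/300e-5;J[3:,i]=Ro.from_matrix(R@R0.T).as_rotvec()/1e-5
    return J
def track(q,pts,V=V,step=10):
    Rt=Ro.from_rotvec(V).as_matrix();out=[]
    X=fk(q,P,SG)[0]
    for p in pts:
        p=np.array(p,float);n=max(1,int(np.linalg.norm(p-X)/step));a=X
        for i in range(1,n+1):
            x=a+(p-a)*i/n
            for _ in range(6):
                J=jac(q);free=np.ones(7,bool)
                for _ in range(4):
                    e=err(q,x,Rt);Jf=J*free
                    dq=Jf.T@np.linalg.solve(Jf@Jf.T+1e-4*np.eye(6),e)
                    bad=free&(((q+dq<lo)&(dq<0))|((q+dq>hi)&(dq>0)))
                    if not bad.any():break
                    free&=~bad
                q=np.clip(q+dq,lo,hi)
        X=p;e=err(q,p,Rt);out.append(q);print(p.round(0),q.round(2),'pos err',np.linalg.norm(e[:3]*300).round(1),'rot',np.linalg.norm(e[3:]).round(3))
    return q
if __name__=='__main__':
    print('A back to +y from now')
    q=np.array([-.96,-.27,.82,2.03,.46,.63,1.13])
    q=track(q,[(480,-20,450),(450,100,380),(430,220,320),(430,300,250)])
    track(q,[(470,300,150),(480,200,120),(490,100,120),(500,50,110),(547,-51,110),(547,-51,36)])
    print('B from known');q=np.array([-.31,.24,-.95,2.29,1.25,.92,-.62])
    track(q,[(470,300,150),(480,200,120),(490,100,120),(500,50,110),(547,-51,110),(547,-51,36)])
    print('check logged');track(np.array([-.31,.24,-.95,2.29,1.25,.92,-.62]),[(427.8,-2.5,235.5),(484,-69.5,212),(510,-85,171)])
E
python3 sim.py
```

```text
A back to +y from now
[480. -20. 450.] [ 0.02 -0.29 -0.19  1.98  0.08  0.85  1.3 ] pos err 43.3 rot 0.096
[450. 100. 380.] [ 0.02 -0.29 -0.19  2.18  0.08  0.6   1.29] pos err 94.8 rot 0.054
[430. 220. 320.] [-0.44 -0.18 -0.48  2.23  0.72  0.76  0.12] pos err 0.0 rot 0.0
[430. 300. 250.] [-0.52  0.07 -0.62  2.22  1.    0.83 -0.32] pos err 0.0 rot 0.0
[470. 300. 150.] [-0.55  0.3  -0.55  2.27  1.37  0.78 -0.67] pos err 0.0 rot 0.0
[480. 200. 120.] [-0.42  0.27 -0.47  2.44  1.66  0.64 -0.84] pos err 0.0 rot 0.0
[490. 100. 120.] [-0.2   0.2  -0.38  2.53  1.98  0.48 -0.93] pos err 0.0 rot 0.0
[500.  50. 110.] [ 0.18  0.25 -0.61  2.54  2.19  0.48 -0.96] pos err 0.0 rot 0.0
[547. -51. 110.] [ 0.51  0.31 -0.58  2.44  2.58  0.32 -1.02] pos err 0.0 rot 0.0
[547. -51.  36.] [ 0.5   0.54 -0.59  2.48  2.67  0.58 -1.05] pos err 0.0 rot 0.0
B from known
[470. 300. 150.] [-0.29  0.38 -0.86  2.26  1.42  0.9  -0.68] pos err 0.0 rot 0.0
[480. 200. 120.] [-0.13  0.33 -0.8   2.42  1.66  0.75 -0.8 ] pos err 0.0 rot 0.0
[490. 100. 120.] [ 0.1   0.24 -0.72  2.52  1.92  0.55 -0.84] pos err 0.0 rot 0.0
[500.  50. 110.] [ 0.25  0.26 -0.68  2.53  2.16  0.5  -0.92] pos err 0.0 rot 0.0
[547. -51. 110.] [ 0.56  0.32 -0.63  2.44  2.53  0.33 -0.96] pos err 0.0 rot 0.0
[547. -51.  36.] [ 0.55  0.56 -0.65  2.47  2.63  0.59 -0.99] pos err 0.0 rot 0.0
check logged
[428.  -2. 236.] [ 0.24 -0.29 -0.38  2.54  0.09  0.18  1.26] pos err 1.8 rot 0.002
[484. -70. 212.] [-0.67 -0.21  0.68  2.53  1.04  0.14  0.56] pos err 0.0 rot 0.0
[510. -85. 171.] [-1.24 -0.24  1.3   2.54  1.82  0.17 -0.13] pos err 9.7 rot 0.007
```

Run:
```python
from sim import *
for pts in ([(540,-50,330),(490,50,300),(450,150,300),(430,250,280)],[(560,-20,380),(500,60,330),(460,150,300),(440,250,280)],[(520,0,300),(470,120,280),(440,250,260)]):
    print();q=track(np.array([-.96,-.27,.82,2.03,.46,.63,1.13]),pts)
    track(q,[(470,300,150),(480,200,120),(490,100,120),(547,-51,110),(547,-51,36)])
```

```text
[540. -50. 330.] [-0.69 -0.29  0.55  2.26  0.52  0.47  1.03] pos err 0.0 rot 0.0
[490.  50. 300.] [-0.58 -0.27  0.15  2.36  0.71  0.5   0.55] pos err 0.0 rot 0.0
[450. 150. 300.] [-0.62 -0.23 -0.15  2.34  0.78  0.66  0.2 ] pos err 0.0 rot 0.0
[430. 250. 280.] [-0.7  -0.08 -0.34  2.26  0.88  0.78 -0.13] pos err 0.0 rot 0.0
[470. 300. 150.] [-0.75  0.27 -0.32  2.29  1.34  0.71 -0.66] pos err 0.0 rot 0.0
[480. 200. 120.] [-0.62  0.24 -0.24  2.45  1.66  0.58 -0.86] pos err 0.0 rot 0.0
[490. 100. 120.] [-0.31  0.19 -0.27  2.54  2.    0.46 -0.96] pos err 0.0 rot 0.0
[547. -51. 110.] [ 0.28  0.27 -0.32  2.46  2.8   0.3  -1.27] pos err 0.0 rot 0.0
[547. -51.  36.] [ 0.29  0.49 -0.34  2.49  2.86  0.55 -1.29] pos err 0.0 rot 0.0

[560. -20. 380.] [-0.76 -0.29  0.52  2.14  0.52  0.61  0.98] pos err 0.0 rot 0.0
[500.  60. 330.] [-0.64 -0.29  0.18  2.29  0.67  0.59  0.59] pos err 0.0 rot 0.0
[460. 150. 300.] [-0.66 -0.22 -0.09  2.33  0.8   0.65  0.2 ] pos err 0.0 rot 0.0
[440. 250. 280.] [-0.75 -0.07 -0.27  2.26  0.89  0.77 -0.12] pos err 0.0 rot 0.0
[470. 300. 150.] [-0.8   0.26 -0.26  2.29  1.3
[... 307 characters left out ...]
 -0.38  2.49  2.83  0.55 -1.26] pos err 0.0 rot 0.0

[520.   0. 300.] [-0.75 -0.28  0.46  2.34  0.73  0.46  0.69] pos err 0.0 rot 0.0
[470. 120. 280.] [-0.76 -0.22  0.08  2.38  0.88  0.59  0.18] pos err 0.0 rot 0.0
[440. 250. 260.] [-0.88 -0.05 -0.15  2.29  0.95  0.75 -0.2 ] pos err 0.0 rot 0.0
[470. 300. 150.] [-0.92  0.25 -0.13  2.3   1.32  0.66 -0.65] pos err 0.0 rot 0.0
[480. 200. 120.] [-0.79  0.23 -0.05  2.46  1.68  0.53 -0.88] pos err 0.0 rot 0.0
[490. 100. 120.] [-0.23  0.19 -0.35  2.53  1.99  0.47 -0.94] pos err 0.0 rot 0.0
[547. -51. 110.] [ 0.32  0.28 -0.36  2.45  2.77  0.3  -1.23] pos err 0.0 rot 0.0
[547. -51.  36.] [ 0.32  0.5  -0.38  2.49  2.83  0.55 -1.25] pos err 0.0 rot 0.0
```

Run:
```python
from sim import *
q=track(np.array([-.96,-.27,.82,2.03,.46,.63,1.13]),[(520,0,300),(470,120,280),(485,130,120),(490,100,120),(547,-51,110),(547,-51,36)])
from h import rel
for p in [(570,-35,350),(520,0,300),(495,60,290),(470,120,280),(475,124,230),(480,127,180),(485,130,130)]: print(p,rel(p))
```

```text
[520.   0. 300.] [-0.75 -0.28  0.46  2.34  0.73  0.46  0.69] pos err 0.0 rot 0.0
[470. 120. 280.] [-0.76 -0.22  0.08  2.38  0.88  0.59  0.18] pos err 0.0 rot 0.0
[485. 130. 120.] [-0.67  0.18  0.02  2.54  1.93  0.44 -0.99] pos err 0.0 rot 0.0
[490. 100. 120.] [-0.31  0.19 -0.27  2.54  2.    0.46 -0.96] pos err 0.0 rot 0.0
[547. -51. 110.] [ 0.28  0.27 -0.32  2.46  2.8   0.3  -1.27] pos err 0.0 rot 0.0
[547. -51.  36.] [ 0.29  0.49 -0.34  2.49  2.86  0.55 -1.29] pos err 0.0 rot 0.0
(570, -35, 350) [0.1244, 0.0466, 0.0336]
(520, 0, 300) [0.2691, 0.1085, 0.0441]
(495, 60, 290) [0.327, 0.2252, 0.0253]
(470, 120, 280) [0.3848, 0.3418, 0.0066]
(475, 124, 230) [0.4424, 0.3476, 0.0891]
(480, 127, 180) [0.4999, 0.3514, 0.1717]
(485, 130, 130) [0.5574, 0.3552, 0.2543]
```

carry_out --rows '[[[0.06, 0.02, 0.015, 0], [0.124, 0.047, 0.034, 0], [0.195, 0.077, 0.04, 0], [0.269, 0.108, 0.044, 0], [0.298, 0.166, 0.035, 0], [0.327, 0.225, 0.025, 0], [0.356, 0.283, 0.016, 0], [0.385, 0.342, 0.007, 0], [0.385, 0.342, 0.007, 0], [0.385, 0.342, 0.007, 0]]]'

```text
clock: 28.85
tcp_pos: [467.5, 120.3, 275.5]
tool_rot: [0.073, 2.44, 0.007]
contact_force: [-0.3, -0.3, -0.7]
gripper_width: 44.2
gripper_force: 29.8
```

```bash
python3 st.py '(475,124,230)' '(480,127,180)' '(485,130,130)'
```

```text
[467.5 120.3 275.5] [-0.7  -0.21  0.03  2.38  0.88  0.58  0.18] 44.2 [-0.3 -0.3 -0.7] 28.85
[[-0.763, 0.051, 0.644], [0.054, 0.998, -0.014], [-0.644, 0.024, -0.765]]
(475,124,230) [0.0474, 0.0059, 0.0792]
(480,127,180) [0.1045, 0.01, 0.162]
(485,130,130) [0.1616, 0.014, 0.2448]
```

As the simulation predicted. Now down on this joint branch.

carry_out --rows '[[[0.024, 0.003, 0.04, 0], [0.047, 0.006, 0.079, 0], [0.076, 0.008, 0.12, 0], [0.105, 0.01, 0.162, 0], [0.133, 0.012, 0.203, 0], [0.162, 0.014, 0.245, 0], [0.162, 0.014, 0.245, 0], [0.162, 0.014, 0.245, 0], [0.162, 0.014, 0.245, 0], [0.162, 0.014, 0.245, 0]]]'

```text
clock: 29.85
tcp_pos: [485.9, 130.7, 132.1]
tool_rot: [0.075, 2.437, 0.01]
contact_force: [-0.3, 0.8, -0.5]
gripper_width: 44.1
gripper_force: 29.8
```

```bash
python3 st.py '(490,100,125)' '(505,50,120)' '(525,0,115)' '(547,-51,110)'
```

```text
[485.9 130.7 132.1] [-0.62  0.16 -0.04  2.52  1.84  0.44 -0.88] 44.1 [-0.3  0.8 -0.5] 29.85
[[-0.761, 0.052, 0.647], [0.057, 0.998, -0.013], [-0.646, 0.027, -0.763]]
(490,100,125) [-0.0005, -0.0612, 0.0169]
(505,50,120) [-0.0225, -0.1598, 0.0452]
(525,0,115) [-0.0521, -0.2578, 0.08]
(547,-51,110) [-0.0849, -0.3576, 0.1174]
```

carry_out --rows '[[[0, -0.03, 0.01, 0], [0, -0.061, 0.017, 0], [-0.01, -0.11, 0.03, 0], [-0.022, -0.16, 0.045, 0], [-0.037, -0.21, 0.06, 0], [-0.052, -0.258, 0.08, 0], [-0.068, -0.308, 0.098, 0], [-0.085, -0.358, 0.117, 0], [-0.085, -0.358, 0.117, 0], [-0.085, -0.358, 0.117, 0], [-0.085, -0.358, 0.117, 0], [-0.085, -0.358, 0.117, 0]]]'

```text
clock: 31.05
tcp_pos: [546.3, -49.8, 109.1]
tool_rot: [0.071, 2.439, 0.009]
contact_force: [0.8, -0.7, -1.4]
gripper_width: 44.2
gripper_force: 29.8
```

```bash
python3 st.py '(547,-51,60)' '(547,-51,45)'
python3 - <<'E'
from h import *
g=grab('scene');cv2.imwrite('pics/s6.png',cv2.resize(np.ascontiguousarray(g['image'][170:310,100:300,::-1]),(800,560)))
E
```

```text
[546.3 -49.8 109.1] [ 0.36  0.29 -0.41  2.46  2.74  0.31 -1.19] 44.2 [ 0.8 -0.7 -1.4] 31.05
[[-0.762, 0.049, 0.646], [0.054, 0.998, -0.012], [-0.645, 0.026, -0.764]]
(547,-51,60) [0.0621, -0.0049, 0.076]
(547,-51,45) [0.0815, -0.0056, 0.0989]
```

View pics/s6.png

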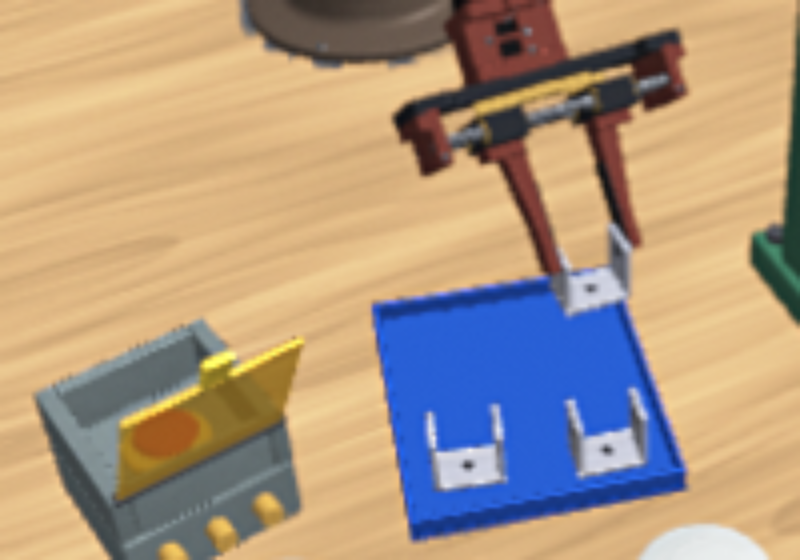

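The picture shows the bracket held upright at (592,285) over the near +y corner of the tray. The finished brackets at (467,455) and (608,445) are untouched. I'll measure the bracket's height and position before lowering.

Run:
```python
from h import *
f=load('scene');W=world(f);z=W[...,2]
print(W[240:244,246:251].reshape(-1,3).mean(0).round(1))
m=np.zeros(z.shape,bool);m[225:252,236:260]=1
hsv=cv2.cvtColor(f['image'],cv2.COLOR_RGB2HSV);m&=(hsv[...,1]<60)&(z>60)
P=W[m];print(len(P),P.min(0).round(1),P.max(0).round(1),np.percentile(P,[5,95],axis=0).round(1))
t=np.radians(-14.2);d=np.array([542,-51])-[535,-100.5];print(d@[np.cos(t),np.sin(t)],d@[-np.sin(t),np.cos(t)])
```

```text
[542.1 -48.1  84.9]
236 [526.4 -75.3  80.5] [559.3 -25.5 128.3] [[529.2 -71.6  83.1]
 [557.2 -29.  121.4]]
-5.3565981517347545 49.704696520960994
```

```bash
python3 st.py '(543,-56,80)' '(543,-56,50)' '(543,-56,39)'
```

```text
[546.3 -49.8 109. ] [ 0.36  0.29 -0.41  2.46  2.74  0.31 -1.19] 43.7 [ 1.   1.  -1.4] 31.1
[[-0.762, 0.049, 0.646], [0.054, 0.998, -0.012], [-0.645, 0.026, -0.764]]
(543,-56,80) [0.0418, -0.0143, 0.0402]
(543,-56,50) [0.0805, -0.0158, 0.086]
(543,-56,39) [0.0947, -0.0164, 0.1028]
```

carry_out --rows '[[[0.02, -0.007, 0.02, 0], [0.042, -0.014, 0.04, 0], [0.055, -0.015, 0.055, 0], [0.068, -0.015, 0.07, 0], [0.08, -0.016, 0.086, 0], [0.087, -0.016, 0.095, 0], [0.095, -0.016, 0.103, 0], [0.095, -0.016, 0.103, 0]]]'

```text
clock: 31.9
tcp_pos: [542.7, -56.5, 37.9]
tool_rot: [0.073, 2.44, 0.01]
contact_force: [-0.1, -0.3, -1.3]
gripper_width: 43.9
gripper_force: 29.8
```

```bash
python3 st.py '(543,-56,35)' '(543,-56,33)' '(543,-56,31)'
```

```text
[542.7 -56.5  37.9] [ 0.39  0.5  -0.43  2.49  2.82  0.55 -1.21] 43.9 [-0.1 -0.3 -1.3] 31.9
[[-0.763, 0.05, 0.644], [0.055, 0.998, -0.012], [-0.644, 0.026, -0.765]]
(543,-56,35) [0.0033, 0.001, 0.0048]
(543,-56,33) [0.0059, 0.0008, 0.0079]
(543,-56,31) [0.0084, 0.0007, 0.0109]
```

carry_out --rows '[[[0.002, 0, 0.002, 0], [0.003, 0, 0.004, 0], [0.004, 0, 0.005, 0], [0.005, 0, 0.006, 0], [0.005, 0, 0.006, 0]]]'

```text
clock: 32.4
tcp_pos: [543.0, -57.1, 34.6]
tool_rot: [0.074, 2.439, 0.009]
contact_force: [-0.1, 0.4, -1.1]
gripper_width: 43.8
gripper_force: 29.8
```

carry_out --rows '[[[0.001, 0, 0.0015, 0], [0.002, 0, 0.003, 0], [0.0025, 0, 0.003, 0], [0.0025, 0, 0.003, 0]]]'

```text
clock: 32.8
tcp_pos: [543.5, -57.1, 34.2]
tool_rot: [0.073, 2.436, 0.008]
contact_force: [-10.7, 0.8, 18.5]
gripper_width: 44.1
gripper_force: 30.0
```

It has touched down at about 19 N. Releasing, then backing out along the tool axis.

carry_out --rows '[[[0, 0, 0, 0], [0, 0, 0, 0], [0, 0, 0, 0], [0, 0, 0, 0], [0, 0, 0, 0]]]' --hand 0.4

```text
clock: 33.3
tcp_pos: [543.0, -56.9, 32.5]
tool_rot: [0.074, 2.439, 0.009]
contact_force: [0.1, -0.1, 0.0]
gripper_width: 62.0
gripper_force: 0.0
```

carry_out --rows '[[[-0.01, 0, -0.02, 0], [-0.03, 0, -0.05, 0], [-0.06, 0, -0.09, 0], [-0.1, 0, -0.13, 0], [-0.13, 0, -0.16, 0], [-0.13, 0, -0.16, 0], [-0.13, 0, -0.16, 0]]]'

```text
clock: 34.0
tcp_pos: [541.0, -59.6, 135.9]
tool_rot: [0.073, 2.438, 0.008]
contact_force: [-0.4, -1.2, -0.3]
gripper_width: 61.7
gripper_force: 0.0
```

```bash
python3 st.py
python3 - <<'E'
from h import *
g=grab('scene');cv2.imwrite('pics/s7.png',cv2.resize(np.ascontiguousarray(g['image'][170:310,100:300,::-1]),(800,560)))
W=world(g);z=W[...,2];hsv=cv2.cvtColor(g['image'],cv2.COLOR_RGB2HSV)
t=np.radians(-14.2);dx=W[...,0]-535;dy=W[...,1]+100.5;a=dx*np.cos(t)+dy*np.sin(t);b=-dx*np.sin(t)+dy*np.cos(t)
m=(abs(a+5)<35)&(abs(b-47)<36)&(hsv[...,1]<60)&(z>2)&(z<60)
print(m.sum(),[np.percentile(v[m],[3,50,97]).round(1) for v in(a,b,z)])
E
```

```text
[541.  -59.6 135.9] [ 0.41  0.21 -0.42  2.45  2.76  0.22 -1.2 ] 61.7 [-0.4 -1.2 -0.3] 34.0
[[-0.762, 0.051, 0.646], [0.055, 0.998, -0.014], [-0.646, 0.025, -0.763]]
197 [array([-20.1,  -4.2,  10.5]), array([20.8, 43.7, 63.3]), array([ 7.7, 11.8, 45.8])]
```

View pics/s7.png

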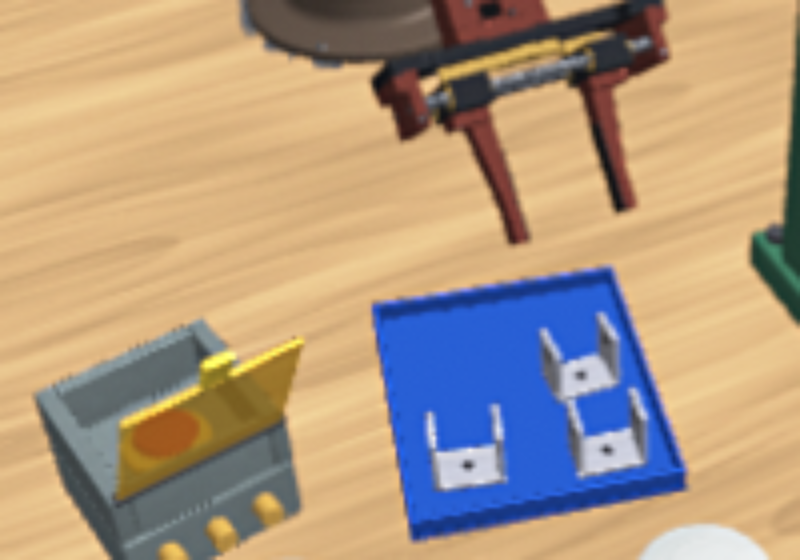

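The bracket stands upright at (580,370), at about tray (-5, +42) mm. The finished brackets have not moved, the guard is up and the arm is clear of everything.

```bash
python3 -c "
from cell import r
print(r.hand_in())"
```

```text
the job is handed in; nothing more can be done
None
```

The job is handed in, but no pass or fail verdict came back: the last images show the guard up and the bracket upright and released in the tray's near half, and the button went solid fully home when pushed.

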